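# Clamp a tube offcut in the welding fixture with the eccentric cam

### The job

Lay the loose square tube flat in the welding fixture, between the cam and the two brass screw stops, with its end up against the blue end stop. Let go of it, then turn the red knob clockwise until the cam's lobe bears on the tube and clamps it square against the screw stops with about 12 N, never more than 25 N or its thin wall dents. Leave it clamped, and do not disturb the mug, tape and hammer.

Things in the scene. Friction and masses are not known exactly. Their poses are not given: they have to be found in the camera images.
- tube_centre (a point): Centre (half-way up) of the loose square steel tube offcut, dark grey, 25 x 120 x 25 mm, 0.15 to 0.29 kg, lying on the bench at the start. Its y axis runs along its length; grip it across its 25 mm width. Either end may go first.
- fixture: Fixed welding fixture: dark steel plate, 120 x 160 mm, top 12 mm above the bench. Origin on the bench near the plate's middle. Its frame: +x points to the screw stops, +y away from the end stop, z up. The tube lies along y between cam and screws; gripped at about y = 15 to 25 mm, the fingers clear cam and stop blocks. Its place and yaw vary.
- screws (a point): Fixture point x 30, y 2.5, z 22 mm. Blue blocks (x 42 to 64, 20 wide, 20 high above the plate) at y = 50 and -45 each carry a brass screw stop, 12 mm diameter, centre 10 above the plate, facing -x. Set by hand, both alike: the tips stand up to 2.5 mm either side of this x (setting not reported). Spring-backed: together they give 1 mm per 12 N.
- end_stop (a point): Centre of the face of the blue end stop (fixture x 18, y -60, z 21 mm), which looks to fixture +y; 28 mm wide in x, 18 mm high above the plate.
- seat (a point): Fixture point x 17.5, y 0, z 24.5 mm (axes as the fixture's) where the tube's centre belongs: exactly in y and z when its end touches the end stop; in x the true seat lies up to 2.5 mm either side, as the screws are set. With the cam loose the gap is 31 to 38 mm wide; a tube lowered with its centre 5 mm to -x of this point clears cam and screws.
- cam_knob (a joint): Knob angle, rad, -0.5 to 1.9, growing clockwise seen from above. 0: bar along fixture y, lobe pointing 2.49 rad anticlockwise from fixture +x. Starts at -0.2 to 0.1 (loose); first bears on a seated tube between 0.7 and 1.2, by the screws. Turned freely it takes up to 0.08 N m; from first touch the torque rises by about 0.04 N m per newton on the tube, 12 N coming about 0.13 rad on. It stays where left.
- knob_grip (a point): Middle of the red bar knob on the cam, on the vertical turning axis (fixture x -13, y -30), 42 mm above the plate. Bar 12 mm thick, 42 long, 20 high (32 to 52 above the plate); this point's y axis runs along it. It clears a seated tube's top by 5 mm. Grip it across its thickness from above.
- mug: White mug, 78 x 116 x 97 mm, in front on the left; leave alone.
- tape: Roll of masking tape, 96 mm across, 25 mm high, in front on the right; leave alone.
- hammer: Ball hammer with a wooden handle, 102 x 278 x 32 mm, at the back on the right; leave alone.
- lobe (a point): Tip of the lobe of the steel eccentric disc under the knob, which turns with it: disc radius 18 mm, 4 to 16 mm above the plate, its centre 12 mm off the turning axis, so it advances up to 12 mm per rad. This point is 30 mm off the axis, 10 mm above the plate; a small red dot marks the lobe.
Things that resemble listed ones, but are neither listed nor needed, are in the scene too. Of the things like the part that bears tube_centre, leave any that is pink or purple; of the rest the larger one is meant.

How it is judged:
By the outcome, as a careful person would: the job done as asked, in the order asked, and still so for the second after the job is handed in, with the robot touching nothing.
It also fails if it takes over 67 s, if anything falls off the work surface, if the arm or the gripper's body presses on something with over 40 N, if the wrist force passes 120 N, or if a joint passes its speed limit or range.

### The arm

A 6-joint arm with a two-finger parallel gripper is mounted at the origin on the work surface; the furniture and walls round the work are solid. World frame = base frame: x ahead of the robot, y to its left, z up, the work surface at z = 0. Lengths are in m, angles in degrees, forces in N, time in s.
With the tool pointing down it reaches from about 0.375 to 0.9 m from the base axis. Payload 3.1 kg.
Tool frame: the origin (TCP) lies at the very end of the fingers, on their centre line; the grasp point (between the pads) lies 19 mm behind it; z points along the fingers, y is the line along which they close (so a half turn about z gives the same grasp; the last joint's range is limited). The gripper opens to 87 mm and grips with 3 to 60 N. Pads are 19 mm wide; open, the fingers measure 117 mm over their backs; the gripper's body (75 mm by 190 mm) begins 51 mm behind the grasp point.
Start: joints at [63.455, 30.224, 82.088, -0, 67.689, -10.227], TCP at [0.176, 0.6, 0.223] pointing down, gripper open.
Joint ranges: [-176.69, 176.69], [-43.24, 126.21], [12.49, 139.97], [-82, 262], [0, 151.66], [-163.58, 163.58]. Speed limits (degrees/s): [159.86, 159.86, 180, 180, 180, 180].

### API

Orientations are given as a 3x3 rotation matrix whose columns are the frame's x, y, z axes.
In Python, from rig import bot gives the robot as it stands.
- The arm moves only by the tool move_arm, never from a script. Its argument "increments" is a list of rows, each an object with "xyz": the shift along the tool's x, y, z in mm, a list of three; "roll": the turn about the tool's z in rad; "grip": the opening in per cent of the stroke, from 0 (shut) to 100 (fully open). A call has 1 to 5 rows; each row shifts and turns the commanded pose from where the row before left it, along the tool's axes as they then stand; what a row does not reach is not made up. A row lasts 1/12 s, in which the tool goes at most 41.7 mm and 7.16 degrees, less where a joint would pass 70% of its speed; a pose out of reach is approached as far as the arm can. A call is refused whole if a number of a shift passes 41.7 or a number of a turn 0.125, either way. A call with a gripper value outside its range is refused whole. The fingers move at their own pace and stop on an object; the grip force is fixed at half the most. Time passes only in rows, so rows that do not move let the fingers close. It gives the time, the measured TCP pose, the force, the opening and the grip force at its end, in the units of the state.
- bot.read_state(): the state, without advancing time (a new reading comes with each control period).
- bot.capture(name): name is "scene" or "top" or "wrist"; returns (picture, depth): 400x640x3 uint8, red, green, blue; 400x640 float32, m along the optical axis (not along the pixel's ray), 0 where there is no reading.
- bot.camera_model(name): a dict with "intrinsics" (3x3 intrinsics, pixels), "rvec" (rotation vector, rad) and "tvec" (3), from world to camera coordinates, as OpenCV has them; the wrist camera has in their place "tool_from_camera" (4x4, takes a point from camera to tool coordinates, whose origin is the TCP and whose axes are the flange's). Camera axes: x right, y down, z forward; pixel columns grow to the right and rows downward; lengths in m; the calibration is good to about 2 mm. The wrist camera is an equidistant fisheye: a pixel r from the principal point sees the ray r / f radians off the axis. A picture is of the moment at which its call begins: read the wrist's pose just before it. camera_model takes no time and is no camera call.
- bot.hand_in(): hands the job in; it is judged then, once.
Trained networks look in the newest picture that a camera, given by its name, has taken for a name from the list of things; names that differ only in an ending like _2 or _b are one class to them, and where a whole thing is asked for, a point or a joint stands for the part that bears it (a point fixed in the world has none). Each returns a list of dicts, best first, with "conf" (0 to 1); they miss things now and then, are a little off and sometimes report something else, mostly with a low value. They report only what shows in the picture. A call takes as long as a camera call. They do not tell look-alikes from the thing itself.
- bot.spot_in(label, camera): "at" ([x, y, z] in m, in the coordinates of the camera as it stood for that picture, good to about 4 mm: the middle of the surface that is visible of it).
- bot.trace(label, camera): "mask" (400x640 bool, what is visible of it).
The state is a dict: "time_s": time; "joint_positions": joint angles; "qvel": joint speeds; "tau": joint torques, N m; "position": TCP position; "tcp_rot": TCP orientation; "force": force on the tool from outside, world axes, zero at the start; "moment": the same for the moment, N m; "opening": opening from 0.0 (shut) to 1.0 (fully open); "grasp_force": force on a finger pad.
Only numpy, scipy, OpenCV 4.12 (cv2) and the standard library are available. Lean on these libraries where they do the work, as an engineer would, in place of code of your own. Each camera call takes 0.05 s, during which the arm holds its last target. There are 200 camera calls.

## Working session

There is one attempt and no reset: what is moved stays moved. The work goes in short steps, Python scripts to look and compute and a tool call to move; the robot and the scene stay as the last step left them, time stands still between calls to the robot, and variables do not carry over. Pictures are saved under pics/ and viewed, at most 10 in all, crops included, and the job is handed in when it is done.

Besides the shell and the picture viewer there is one more tool, called after ">>>" in YAML: its name, and indented under it one key for each argument. move_arm: Moves the arm, as the interface text tells. Its arguments: {"type":"object","properties":{"increments":{"type":"array"}},"required":["increments"]}

```bash
mkdir -p pics; cat > h.py <<'E'
import numpy as np, cv2
from rig import bot
def w_from_c(name):
    m=bot.camera_model(name)
    if name=="wrist":
        s=bot.read_state(); T=np.eye(4); T[:3,:3]=np.array(s["tcp_rot"]); T[:3,3]=s["position"]
        return T@np.array(m["tool_from_camera"])
    R=cv2.Rodrigues(np.array(m["rvec"],float))[0]; T=np.eye(4); T[:3,:3]=R.T; T[:3,3]=-R.T@np.array(m["tvec"],float).ravel(); return T
def tow(name,p,T=None):
    T=w_from_c(name) if T is None else T
    return np.asarray(p)@T[:3,:3].T+T[:3,3]
def cloud(name,depth):
    K=np.array(bot.camera_model(name)["intrinsics"]); v,u=np.indices(depth.shape)
    x=(u-K[0,2])/K[0,0]; y=(v-K[1,2])/K[1,1]
    if name=="wrist":
        r=np.hypot(x,y); k=np.where(r>1e-6,np.tan(np.minimum(r,1.5))/np.maximum(r,1e-6),1); x=x*k;y=y*k
    return tow(name,np.stack([x*depth,y*depth,depth],-1))
def save(n,p): cv2.imwrite("pics/"+n+".png",p[:,:,::-1])
E
python3 - <<'E'
from h import *
np.set_printoptions(precision=4,suppress=True)
for c in ("top","scene"):
    p,d=bot.capture(c); save(c+"1",p); X=cloud(c,d); np.save(c+"X.npy",X)
    print(c,w_from_c(c)[:3,3])
    for l in ("tube_centre","fixture","knob_grip","lobe","end_stop","screws","cam_knob"):
        for r in bot.spot_in(l,c)[:4]: print(c,l,round(r["conf"],2),tow(c,r["at"]))
    for l in ("tube_centre","fixture","cam_knob"):
        for i,r in enumerate(bot.trace(l,c)[:3]):
            m=r["mask"]; P=X[m&(d>0)]; q=cv2.minAreaRect((P[:,:2]*1000).astype(np.float32)); v,u=np.nonzero(m)
            print(c,"mask",l,round(r["conf"],2),q,np.median(P[:,2]),u.mean(),v.mean(),p[m].mean(0))
print(bot.read_state())
E
```

```text
top [ 0.3827 -0.0077  1.1374]
top tube_centre 0.92 [ 0.4361 -0.3001  0.0217]
top tube_centre 0.81 [0.7486 0.1717 0.0162]
top tube_centre 0.78 [0.5999 0.1751 0.0242]
top tube_centre 0.77 [0.6299 0.2927 0.0199]
top fixture 0.83 [ 0.6332 -0.0625  0.0131]
top knob_grip 0.8 [ 0.6051 -0.0816  0.0286]
top lobe 0.66 [ 0.6036 -0.0797  0.0294]
top end_stop 0.68 [ 0.638  -0.0633  0.0111]
top screws 0.77 [ 0.6353 -0.06    0.0146]
top cam_knob 0.54 [ 0.6063 -0.0783  0.027 ]
top mask tube_centre 0.93 ((435.3880310058594, -302.31207275390625), (28.616886138916016, 118.96019744873047), 24.1519718170166) 0.024812786213123106 435.0337477797513 271.43516873889877 [244.4316 164.5826 180.2931]
top mask tube_centre 0.81 ((599.448974609375, 176.31747436523438), (25.76746940612793, 119.61943817138672), 73.87845611572266) 0.024613993656381505 235.84102564102565 205.30598290598292 [146.3863 137.2615 126.3179]
top mask tube_centre 0.54 ((630.7674560546875, 293.90142822265625), (87.73321533203125, 20.33066749572754), 57.795623779296875) 0.01851902219463708 188.41750841750843 193.1851851851852 [150.4781 140.9562
[... 2696 characters left out ...]
5.05117797851562, 102.09660339355469), 25.175594329833984) 0.020379864441010087 294.4788053949904 274.6368015414258 [206.4383 167.2206 103.1031]
{'time_s': 1.1, 'joint_positions': array([ 63.454 ,  30.2219,  82.0869,  -0.0003,  67.6895, -10.2266]), 'qvel': array([ 0.0978,  0.1047, -0.1059, -0.0239,  0.1242, -0.0484]), 'tau': array([ -0.0003, -44.0027, -17.6983,   0.0634,   0.0505,  -0.    ]), 'position': array([0.1756, 0.5998, 0.2226]), 'tcp_rot': array([[-0.9597,  0.281 ,  0.    ],
       [ 0.281 ,  0.9597,  0.    ],
       [-0.    ,  0.    , -1.    ]]), 'force': array([ 0.5708,  0.0293, -0.768 ]), 'moment': array([0.0272, 0.0437, 0.0137]), 'grasp_force': 0.0, 'opening': 1.0014582224498343}
```

```bash
python3 - <<'E'
import cv2
a=cv2.imread("pics/top1.png")
cv2.imwrite("pics/topz.png",cv2.resize(a[110:310,150:410],None,fx=3,fy=3,interpolation=cv2.INTER_CUBIC)[:600,:780])
E
```

```text
(no output)
```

View pics/topz.png

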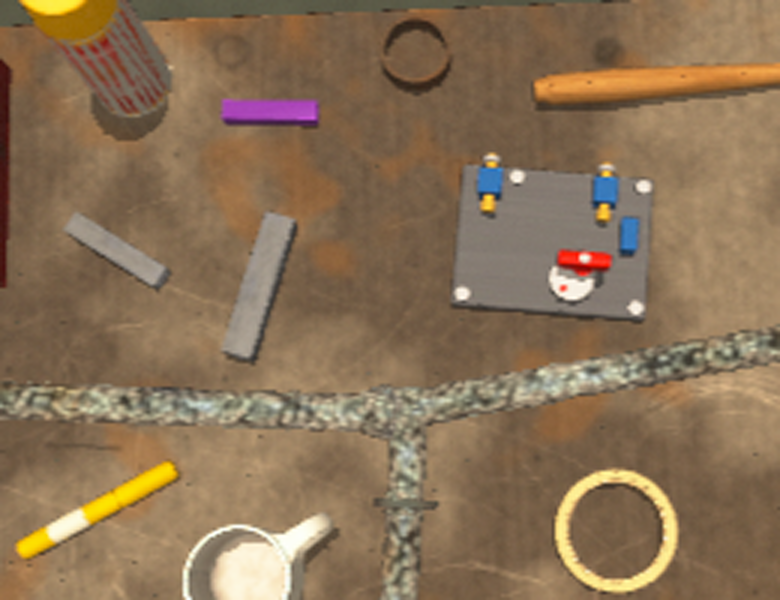

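The top view shows the larger grey tube at crop (260,287), matching the network's (0.599, 0.176) and 25x120 mm at -16°. The fixture has its screws up (+x), the end stop at right (-y), and a yaw of about -4.7°. The tool is already aligned across the tube, so I'm moving above it.

>>> move_arm:
  increments:
    - {"xyz": [-33.7,-19.2,0]}
    - {"xyz": [-33.7,-19.2,0]}
    - {"xyz": [-33.7,-19.2,0]}
    - {"xyz": [-33.7,-19.2,0]}
    - {"xyz": [-33.7,-19.2,0]}

```text
schema error: expected keys xyz, roll, grip
```

>>> move_arm:
  increments:
    - {"xyz": [-33.7,-19.2,0]}
    - {"xyz": [-33.7,-19.2,0]}
    - {"xyz": [-33.7,-19.2,0]}
    - {"xyz": [-33.7,-19.2,0]}
    - {"xyz": [-33.7,-19.2,0]}

```text
schema error: expected keys xyz, roll, grip
```

>>> move_arm:
  increments:
    - {"xyz": [-33.7,-19.2,12]}
    - {"xyz": [-33.7,-19.2,12]}
    - {"xyz": [-33.7,-19.2,12]}
    - {"xyz": [-33.7,-19.2,12]}
    - {"xyz": [-33.7,-19.2,12]}

```text
schema error: expected keys xyz, roll, grip
```

>>> move_arm:
  increments:
    - {"xyz": [0,0,0]}
    - {"xyz": [0,0,0]}

```text
schema error: expected keys xyz, roll, grip
```

```bash
python3 - <<'E'
from h import *
np.set_printoptions(precision=4,suppress=True)
s=bot.read_state(); print(s["position"],s["force"],s["tcp_rot"][:,1],s["time_s"])
p,d=bot.capture("wrist"); save("w1",p); X=cloud("wrist",d); m=bot.camera_model("wrist"); print(m["intrinsics"],np.array(m["tool_from_camera"]))
R=s["tcp_rot"]
for r in bot.trace("tube_centre","wrist")[:3]:
    k=r["mask"]&(d>0); P=X[k]; z=np.median(P[:,2]); P=P[abs(P[:,2]-z)<.005]
    q=cv2.minAreaRect((P[:,:2]*1000).astype(np.float32)); print(round(r["conf"],2),q,z,p[k].mean(0),"tool",(np.r_[np.array(q[0])/1000,z]-s["position"])@R*1000)
E
```

```text
[0.1756 0.5998 0.2226] [ 0.5708  0.0293 -0.768 ] [0.281  0.9597 0.    ] 1.1
[[309.7069   0.     318.508 ]
 [  0.     309.7069 201.9885]
 [  0.       0.       1.    ]] [[-0.001  -0.9528 -0.3035  0.0827]
 [ 1.     -0.001  -0.0004 -0.0014]
 [ 0.0001 -0.3035  0.9528 -0.1627]
 [ 0.      0.      0.      1.    ]]
0.57 ((435.2424621582031, -302.27264404296875), (23.29867172241211, 115.85382080078125), 25.80562973022461) 0.02469562901409947 [243.5556 182.3025 190.3395] tool [-502.6768 -792.7859  197.8571]
```

View pics/w1.png

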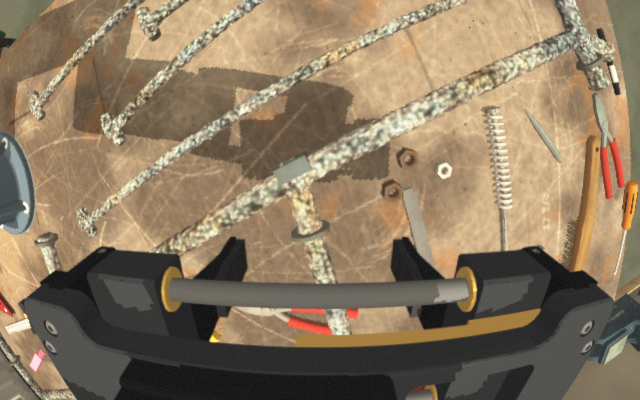

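Every row needs all three keys. The wrist view at the start shows only clutter, with the fingers in rows 250-400. The camera looks ahead along tool +x. Resending the moves.

>>> move_arm:
  increments:
    - {"xyz": [-33.7,-19.2,0],"roll": 0,"grip": 100}
    - {"xyz": [-33.7,-19.2,0],"roll": 0,"grip": 100}
    - {"xyz": [-33.7,-19.2,0],"roll": 0,"grip": 100}
    - {"xyz": [-33.7,-19.2,0],"roll": 0,"grip": 100}
    - {"xyz": [-33.7,-19.2,0],"roll": 0,"grip": 100}

```text
time_s: 1.62
position: [0.3112, 0.4591, 0.2227]
tcp_rot: [[-0.96, 0.28, 0.0], [0.28, 0.96, 0.0], [-0.0, 0.0, -1.0]]
force: [0.1, 0.6, 0.4]
opening: 1.003
grasp_force: 0.0
```

>>> move_arm:
  increments:
    - {"xyz": [-33.7,-19.2,0],"roll": 0,"grip": 100}
    - {"xyz": [-33.7,-19.2,0],"roll": 0,"grip": 100}
    - {"xyz": [-33.7,-19.2,0],"roll": 0,"grip": 100}
    - {"xyz": [-33.7,-19.2,0],"roll": 0,"grip": 100}
    - {"xyz": [-33.7,-19.2,0],"roll": 0,"grip": 100}

```text
time_s: 2.03
position: [0.4462, 0.3194, 0.2228]
tcp_rot: [[-0.96, 0.281, 0.0], [0.281, 0.96, 0.0], [-0.0, 0.0, -1.0]]
force: [-0.1, 0.1, -0.3]
opening: 1.002
grasp_force: 0.0
```

>>> move_arm:
  increments:
    - {"xyz": [-33.7,-19.2,12],"roll": 0,"grip": 100}
    - {"xyz": [-33.7,-19.2,12],"roll": 0,"grip": 100}
    - {"xyz": [-33.7,-19.2,12],"roll": 0,"grip": 100}
    - {"xyz": [-33.7,-19.2,12],"roll": 0,"grip": 100}
    - {"xyz": [-33.7,-19.2,12],"roll": 0,"grip": 100}

```text
time_s: 2.45
position: [0.581, 0.1798, 0.1621]
tcp_rot: [[-0.96, 0.281, 0.0], [0.281, 0.96, 0.0], [-0.0, 0.0, -1.0]]
force: [0.8, 0.7, -0.5]
opening: 1.001
grasp_force: 0.0
```

>>> move_arm:
  increments:
    - {"xyz": [0,0,0],"roll": 0,"grip": 100}
    - {"xyz": [0,0,0],"roll": 0,"grip": 100}

```text
time_s: 2.62
position: [0.5808, 0.1795, 0.1615]
tcp_rot: [[-0.959, 0.285, -0.001], [0.285, 0.959, 0.0], [0.001, -0.0, -1.0]]
force: [-0.4, -0.0, -0.6]
opening: 1.001
grasp_force: 0.0
```

```bash
python3 - <<'E'
from h import *
np.set_printoptions(precision=4,suppress=True)
s=bot.read_state(); print(s["position"],s["force"],s["tcp_rot"][:,1],s["time_s"])
p,d=bot.capture("wrist"); save("w2",p); X=cloud("wrist",d)
R=s["tcp_rot"]
for r in bot.trace("tube_centre","wrist")[:3]:
    k=r["mask"]&(d>0); P=X[k]; z=np.median(P[:,2]); P=P[abs(P[:,2]-z)<.005]
    q=cv2.minAreaRect((P[:,:2]*1000).astype(np.float32)); print(round(r["conf"],2),q,z,p[k].mean(0),"tool",(np.r_[np.array(q[0])/1000,z]-s["position"])@R*1000)
E
```

```text
[0.5808 0.1795 0.1615] [-0.422  -0.0061 -0.5655] [ 0.2849  0.9586 -0.0003] 2.6167
0.67 ((436.84356689453125, -303.3304138183594), (26.278610229492188, 122.02992248535156), 27.332212448120117) 0.02159854948499773 [229.4498 165.2372 172.0171] tool [   0.2969 -503.7571  140.0846]
0.64 ((628.705078125, 293.6554870605469), (89.94149780273438, 19.447298049926758), 57.96208572387695) 0.01947245240958667 [189.7866 181.3342 165.2027] tool [-13.5491 123.1497 141.9957]
0.63 ((597.7069702148438, 175.87857055664062), (25.576005935668945, 119.436279296875), 73.95726776123047) 0.025909320301581995 [176.3965 168.0429 152.9436] tool [-17.3791   1.4203 135.592 ]
```

View pics/w2.png

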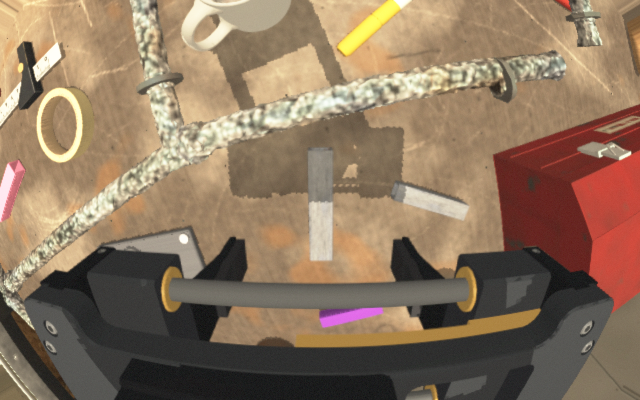

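The tube lies directly below the tool at px (320,205), with a 2.6/1.4 mm offset to correct. Descending to grip it.

>>> move_arm:
  increments:
    - {"xyz": [2.6,1.4,25],"roll": 0,"grip": 100}
    - {"xyz": [0,0,35],"roll": 0,"grip": 100}
    - {"xyz": [0,0,35],"roll": 0,"grip": 100}
    - {"xyz": [0,0,30],"roll": 0,"grip": 100}
    - {"xyz": [0,0,20],"roll": 0,"grip": 100}

```text
time_s: 3.13
position: [0.575, 0.1852, 0.0157]
tcp_rot: [[-0.96, 0.278, -0.003], [0.278, 0.96, -0.0], [0.003, -0.001, -1.0]]
force: [-0.4, -0.6, -0.1]
opening: 0.998
grasp_force: 0.0
```

>>> move_arm:
  increments:
    - {"xyz": [0,0,8],"roll": 0,"grip": 100}
    - {"xyz": [0,0,3],"roll": 0,"grip": 60}
    - {"xyz": [0,0,0],"roll": 0,"grip": 0}
    - {"xyz": [0,0,0],"roll": 0,"grip": 0}
    - {"xyz": [0,0,0],"roll": 0,"grip": 0}

```text
time_s: 3.55
position: [0.5789, 0.184, 0.0084]
tcp_rot: [[-0.96, 0.28, 0.003], [0.28, 0.96, 0.0], [-0.003, 0.001, -1.0]]
force: [-0.3, -0.5, 0.5]
opening: 0.781
grasp_force: 0.0
```

>>> move_arm:
  increments:
    - {"xyz": [0,0,0],"roll": 0,"grip": 0}
    - {"xyz": [0,0,0],"roll": 0,"grip": 0}
    - {"xyz": [0,0,0],"roll": 0,"grip": 0}
    - {"xyz": [0,0,0],"roll": 0,"grip": 0}
    - {"xyz": [0,0,0],"roll": 0,"grip": 0}

```text
time_s: 3.97
position: [0.5778, 0.1834, 0.0067]
tcp_rot: [[-0.96, 0.281, 0.0], [0.281, 0.96, 0.0], [-0.0, 0.0, -1.0]]
force: [-0.2, -0.2, -0.0]
opening: 0.4
grasp_force: 0.0
```

>>> move_arm:
  increments:
    - {"xyz": [0,0,0],"roll": 0,"grip": 0}
    - {"xyz": [0,0,0],"roll": 0,"grip": 0}
    - {"xyz": [0,0,0],"roll": 0,"grip": 0}
    - {"xyz": [0,0,0],"roll": 0,"grip": 0}
    - {"xyz": [0,0,0],"roll": 0,"grip": 0}

```text
time_s: 4.38
position: [0.5775, 0.1832, 0.0065]
tcp_rot: [[-0.96, 0.281, -0.0], [0.281, 0.96, -0.0], [0.0, -0.0, -1.0]]
force: [-1.3, -1.6, 1.6]
opening: 0.282
grasp_force: 30.0
```

>>> move_arm:
  increments:
    - {"xyz": [0,0,-10],"roll": 0,"grip": 0}
    - {"xyz": [0,0,-30],"roll": 0,"grip": 0}
    - {"xyz": [0,0,-40],"roll": 0,"grip": 0}
    - {"xyz": [0,0,-30],"roll": 0,"grip": 0}
    - {"xyz": [0,0,-10],"roll": 0,"grip": 0}

```text
time_s: 4.8
position: [0.5806, 0.1842, 0.1317]
tcp_rot: [[-0.96, 0.281, 0.009], [0.281, 0.96, 0.002], [-0.008, 0.004, -1.0]]
force: [1.3, -0.6, -1.5]
opening: 0.279
grasp_force: 30.0
```

>>> move_arm:
  increments:
    - {"xyz": [-17.5,-34.9,0],"roll": 0,"grip": 0}
    - {"xyz": [-17.5,-34.9,0],"roll": 0,"grip": 0}
    - {"xyz": [-17.5,-34.9,0],"roll": 0,"grip": 0}
    - {"xyz": [-17.5,-34.9,0],"roll": 0,"grip": 0}
    - {"xyz": [-17.5,-34.9,0],"roll": 0,"grip": 0}

```text
time_s: 5.22
position: [0.6119, -0.0098, 0.1257]
tcp_rot: [[-0.96, 0.28, -0.002], [0.28, 0.96, 0.001], [0.002, 0.0, -1.0]]
force: [-0.2, 0.3, -1.9]
opening: 0.287
grasp_force: 30.0
```

>>> move_arm:
  increments:
    - {"xyz": [-17.5,-34.9,0],"roll": 0,"grip": 0}
    - {"xyz": [-17.5,-34.9,0],"roll": 0,"grip": 0}
    - {"xyz": [-17.5,-34.9,0],"roll": 0,"grip": 0}
    - {"xyz": [0,0,0],"roll": 0.118,"grip": 0}
    - {"xyz": [0,0,0],"roll": 0.125,"grip": 0}

```text
time_s: 5.63
position: [0.6334, -0.1269, 0.1254]
tcp_rot: [[-0.859, 0.512, -0.001], [0.512, 0.859, 0.0], [0.001, 0.0, -1.0]]
force: [-0.1, 0.5, -2.0]
opening: 0.284
grasp_force: 30.0
```

>>> move_arm:
  increments:
    - {"xyz": [0,0,0],"roll": 0.125,"grip": 0}
    - {"xyz": [0,0,0],"roll": 0.125,"grip": 0}
    - {"xyz": [0,0,0],"roll": 0.125,"grip": 0}
    - {"xyz": [0,0,0],"roll": 0.125,"grip": 0}
    - {"xyz": [0,0,0],"roll": 0.125,"grip": 0}

```text
time_s: 6.05
position: [0.6327, -0.1233, 0.1253]
tcp_rot: [[-0.4, 0.916, -0.002], [0.916, 0.4, 0.001], [0.002, -0.002, -1.0]]
force: [0.6, -0.2, -2.1]
opening: 0.283
grasp_force: 30.0
```

>>> move_arm:
  increments:
    - {"xyz": [0,0,0],"roll": 0.125,"grip": 0}
    - {"xyz": [0,0,0],"roll": 0.125,"grip": 0}
    - {"xyz": [0,0,0],"roll": 0.125,"grip": 0}
    - {"xyz": [0,0,0],"roll": 0.125,"grip": 0}
    - {"xyz": [0,0,0],"roll": 0,"grip": 0}

```text
time_s: 6.47
position: [0.6328, -0.1233, 0.1254]
tcp_rot: [[0.084, 0.996, -0.002], [0.996, -0.084, 0.001], [0.001, -0.002, -1.0]]
force: [-0.2, 0.7, -2.7]
opening: 0.287
grasp_force: 30.0
```

>>> move_arm:
  increments:
    - {"xyz": [0,0,0],"roll": 0,"grip": 0}
    - {"xyz": [0,0,0],"roll": 0,"grip": 0}

```text
time_s: 6.63
position: [0.6332, -0.1236, 0.126]
tcp_rot: [[0.079, 0.997, -0.001], [0.997, -0.079, 0.0], [0.0, -0.001, -1.0]]
force: [-0.9, -1.0, -2.0]
opening: 0.281
grasp_force: 30.0
```

```bash
python3 - <<'E'
from h import *
np.set_printoptions(precision=4,suppress=True)
s=bot.read_state(); print(s["position"],s["force"],s["tcp_rot"],s["time_s"])
p,d=bot.capture("wrist"); save("w3",p); X=cloud("wrist",d); np.savez("w3.npz",p=p,d=d,X=X)
for l in ("fixture","tube_centre","cam_knob"):
  for r in bot.trace(l,"wrist")[:2]:
    k=r["mask"]&(d>0); P=X[k]; z=np.median(P[:,2]); P=P[abs(P[:,2]-z)<.005]
    q=cv2.minAreaRect((P[:,:2]*1000).astype(np.float32)); print(l,round(r["conf"],2),q,z,p[k].mean(0))
E
```

```text
[ 0.6332 -0.1236  0.126 ] [-0.8775 -1.0436 -2.0322] [[ 0.0792  0.9969 -0.001 ]
 [ 0.9969 -0.0792  0.0005]
 [ 0.0004 -0.001  -1.    ]] 6.6333
fixture 0.94 ((637.7115478515625, -65.90042877197266), (160.32386779785156, 120.70896911621094), 85.07282257080078) 0.012840519848926313 [163.683  151.1068 142.3374]
tube_centre 0.7 ((420.3138427734375, -271.9135437011719), (27.738489151000977, 48.27436447143555), 23.00743293762207) 0.022049071879328863 [237.0261 172.9134 180.0569]
tube_centre 0.6 ((633.7075805664062, -129.93795776367188), (85.24529266357422, 25.552051544189453), 85.20989990234375) 0.1449736050883754 [146.0823 139.3894 127.1729]
cam_knob 0.64 ((617.4505004882812, -85.29803466796875), (9.481334686279297, 39.09393310546875), 11.044471740722656) 0.053848093838806066 [212.7849 121.3238 108.9862]
```

View pics/w3.png

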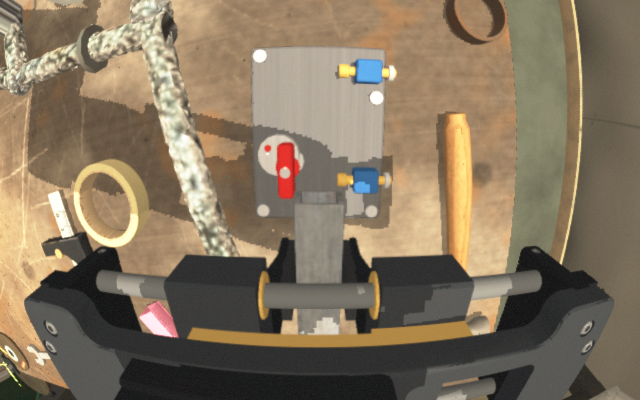

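The plate, both blue blocks (px 368,71 and 366,181), the knob (286,172) and the lobe dot (267,148) are all clear, and the tube is straight in the hand. I'll fit the fixture frame from these features.

```bash
python3 - <<'E'
from h import *
np.set_printoptions(precision=4,suppress=True)
f=np.load("w3.npz"); p,d,X=f["p"],f["d"],f["X"]
hsv=cv2.cvtColor(p,cv2.COLOR_RGB2HSV); H,S,V=[hsv[...,i].astype(int) for i in range(3)]
vv,uu=np.indices(d.shape); roi=(uu>235)&(uu<400)&(vv>40)&(vv<225)&(d>0)
def blob(name,m,zlo,zhi):
    m=m&roi&(X[...,2]>zlo)&(X[...,2]<zhi); n,L,st,c=cv2.connectedComponentsWithStats(m.astype(np.uint8))
    for i in range(1,n):
        if st[i,4]>15:
            P=X[L==i]; q=cv2.minAreaRect((P[:,:2]*1000).astype(np.float32)); print(name,c[i],st[i,4],"med",np.median(P,0),"rect",np.round(q[0],1),np.round(q[1],1),round(q[2],1))
blob("blue",(abs(H-107)<15)&(S>110),.026,.04)
blob("red",((H<8)|(H>172))&(S>150),.055,.075)
blob("reddot",((H<8)|(H>172))&(S>120),.02,.035)
blob("yellow",(abs(H-23)<9)&(S>120),.015,.04)
blob("disc",(S<60)&(V>170)&(uu<310),.022,.035)
blob("disc2",(uu<305),.024,.034)
# height near stop
E
```

```text
blue [368.3311  70.8761] 589 med [ 0.6837 -0.0146  0.0325] rect [684.1 -14.2] [19.6 21.3] 86.4
blue [365.1621 180.9545] 549 med [ 0.6756 -0.1073  0.0325] rect [ 676.  -107.8] [19.1 21.5] 85.4
red [285.689  170.4232] 775 med [ 0.6129 -0.0848  0.0642] rect [612.1 -87.5] [41.3 12.3] 85.5
reddot [267.25   147.9167] 36 med [ 0.5946 -0.0725  0.0295] rect [594.5 -72.5] [5.4 4.9] 39.2
yellow [345.8494  70.759 ] 166 med [ 0.6656 -0.0134  0.0267] rect [667.  -12.5] [11.3 13.3] 87.1
yellow [385.375   75.1667] 24 med [ 0.6992 -0.0179  0.0255] rect [699.4 -17.8] [3.2 4.8] 88.9
yellow [343.7069 179.1379] 174 med [ 0.6573 -0.1058  0.0269] rect [ 658.4 -106.3] [10.9 13.5] 85.1
yellow [381.4468 179.5745] 47 med [ 0.6913 -0.1087  0.026 ] rect [ 691.1 -109.1] [6.2 5.1] 87.7
disc [272.6474 152.4225] 658 med [ 0.5972 -0.0774  0.0285] rect [601.7 -77.7] [34.8 30.1] 32.2
disc2 [272.5898 152.4233] 763 med [ 0.5971 -0.0765  0.0286] rect [601.3 -77.9] [36.1 30.6] 33.5
```

Fixture origin is about (626.8, -58.8) mm, yaw -4.95°. Block and knob features agree to under 1 mm, and the screw tips sit at about x 28.6. I'm moving the tube over the slot with its end about 5 mm short of the end stop.

>>> move_arm:
  increments:
    - {"xyz": [20,0.4,0],"roll": 0.004,"grip": 0}
    - {"xyz": [30,0,0],"roll": 0,"grip": 0}
    - {"xyz": [30,0,0],"roll": 0,"grip": 0}
    - {"xyz": [11.4,0,0],"roll": 0,"grip": 0}
    - {"xyz": [0,0,0],"roll": 0,"grip": 0}

```text
time_s: 7.25
position: [0.6416, -0.0297, 0.1266]
tcp_rot: [[0.082, 0.997, -0.0], [0.997, -0.082, 0.001], [0.001, -0.0, -1.0]]
force: [0.3, -0.1, -2.3]
opening: 0.286
grasp_force: 30.0
```

>>> move_arm:
  increments:
    - {"xyz": [0,0,10],"roll": 0,"grip": 0}
    - {"xyz": [0,0,15],"roll": 0,"grip": 0}
    - {"xyz": [0,0,15],"roll": 0,"grip": 0}
    - {"xyz": [0,0,10],"roll": 0,"grip": 0}
    - {"xyz": [0,0,0],"roll": 0,"grip": 0}

```text
time_s: 7.67
position: [0.6397, -0.0339, 0.0735]
tcp_rot: [[0.087, 0.996, -0.005], [0.996, -0.087, 0.001], [0.0, -0.005, -1.0]]
force: [-0.5, 0.1, -2.2]
opening: 0.286
grasp_force: 30.0
```

```bash
python3 - <<'E'
from h import *
np.set_printoptions(precision=4,suppress=True)
s=bot.read_state(); print(s["position"],s["force"],s["tcp_rot"][:,0],s["time_s"])
o=np.array([626.8,-58.8]);a=np.radians(-4.95);F=np.array([[np.cos(a),-np.sin(a)],[np.sin(a),np.cos(a)]])
print("tool in fixture",(s["position"][:2]*1000-o)@F)
p,d=bot.capture("top"); save("t2",p); X=cloud("top",d)
cv2.imwrite("pics/t2z.png",cv2.resize(p[140:240,290:390,::-1],None,fx=5,fy=5,interpolation=cv2.INTER_CUBIC))
p,d=bot.capture("scene"); 
cv2.imwrite("pics/s2z.png",cv2.resize(p[130:270,260:440,::-1],None,fx=4,fy=4,interpolation=cv2.INTER_CUBIC))
E
```

```text
[ 0.6397 -0.0339  0.0735] [-0.4661  0.1316 -2.1959] [0.0873 0.9962 0.0003] 7.6667
tool in fixture [10.7251 25.8727]
```

View pics/s2z.png

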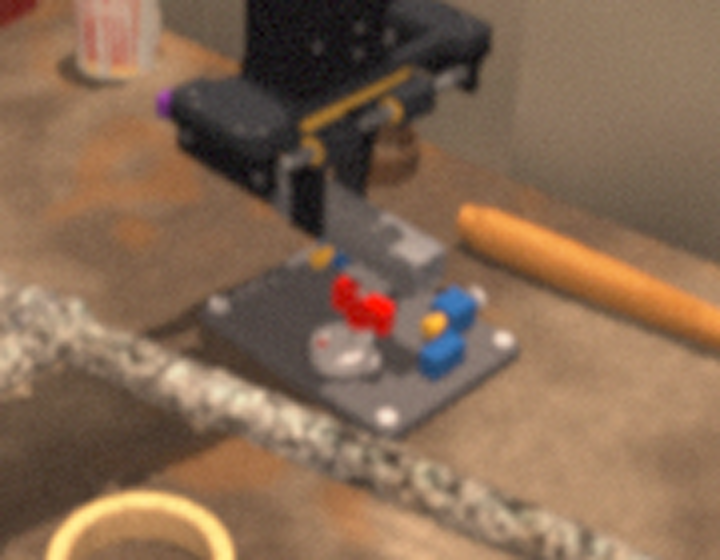

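The scene view shows the tube hanging over the slot between knob and screws, with its end near the end stop. Let it settle and check lateral clearance.

>>> move_arm:
  increments:
    - {"xyz": [0,0,0],"roll": 0,"grip": 0}
    - {"xyz": [0,0,0],"roll": 0,"grip": 0}
    - {"xyz": [0,0,0],"roll": 0,"grip": 0}

```text
time_s: 8.02
position: [0.6424, -0.0331, 0.0775]
tcp_rot: [[0.086, 0.996, 0.002], [0.996, -0.086, -0.0], [-0.0, 0.002, -1.0]]
force: [0.2, 0.4, -1.1]
opening: 0.283
grasp_force: 30.0
```

```bash
cat >> h.py <<'E'
o=np.array([626.8,-58.8]);a=np.radians(-4.95);F=np.array([[np.cos(a),-np.sin(a)],[np.sin(a),np.cos(a)]])
fx=lambda P:(np.asarray(P)[...,:2]*1000-o)@F
def tool(): s=bot.read_state(); return fx(s["position"]),s
E
python3 - <<'E'
from h import *
np.set_printoptions(precision=2,suppress=True)
t,s=tool(); print(t,s["position"],np.degrees(np.arctan2(s["tcp_rot"][1,0],s["tcp_rot"][0,0])))
for c in ("top","wrist"):
    p,d=bot.capture(c); X=cloud(c,d); G=fx(X); hsv=cv2.cvtColor(p,cv2.COLOR_RGB2HSV).astype(int); H,S=hsv[...,0],hsv[...,1]
    near=(d>0)&(abs(G[...,0])<75)&(abs(G[...,1])<95)
    def rect(n,m):
        m=m&near
        if m.sum()<15: return
        q=cv2.minAreaRect(G[m].astype(np.float32)); print(c,n,m.sum(),np.round(G[m].min(0),1),np.round(G[m].max(0),1),np.round(q[0],1),np.round(q[1],1),round(q[2],1))
    red=((H<8)|(H>172))&(S>140); blue=(abs(H-107)<15)&(S>110); z=X[...,2]
    rect("knob",red&(z>.055)); rect("blk+",blue&(z>.026)&(G[...,1]>20)); rect("blk-",blue&(z>.026)&(G[...,1]<-20)&(G[...,0]>35)); rect("end",blue&(z>.024)&(G[...,1]<-50)&(G[...,0]<36))
    rect("tube",(S<70)&(abs(z-.092)<.005)&(G[...,0]>-12)&(G[...,0]<36)&(G[...,1]<5))
    rect("tube+",(S<70)&(abs(z-.092)<.005)&(G[...,0]>-12)&(G[...,0]<36)&(G[...,1]>35))
E
```

```text
[13.37 26.97] [ 0.64 -0.03  0.08] 85.0673330828913
top knob 16 [-19.  -47.1] [ -7.8 -39.6] [-13.6 -43.1] [11.4  7.2] 4.4
top end 49 [  3.5 -71.9] [ 29.3 -60. ] [ 16.3 -65.8] [11.  26.5] 84.7
top tube 50 [  0.5 -54.5] [ 26.  -42.4] [ 13.1 -48. ] [26.  11.7] 3.9
wrist knob 142 [-14.6 -49.2] [-3.1 17.1] [ -5.6 -16.4] [66.7  7. ] 80.3
wrist blk+ 825 [42.  40.5] [63.5 60.6] [52.9 50.6] [20.1 21.4] 89.1
wrist tube 1004 [  1.3 -21.1] [26.5 -0.2] [ 13.9 -10.6] [20.8 25.4] 89.4
wrist tube+ 2678 [-7.5 35. ] [35.5 63.6] [14.  49.3] [42.9 28.6] 0.0
```

Top and wrist agree: the tube centre is at x≈13.7, its end 5.5 mm short of the end stop, and the yaw is right. Shifting 1.5 mm away from the screws and lowering.

>>> move_arm:
  increments:
    - {"xyz": [0,-1.5,4],"roll": 0,"grip": 0}
    - {"xyz": [0,0,10],"roll": 0,"grip": 0}
    - {"xyz": [0,0,12],"roll": 0,"grip": 0}
    - {"xyz": [0,0,12],"roll": 0,"grip": 0}
    - {"xyz": [0,0,6],"roll": 0,"grip": 0}

```text
time_s: 8.53
position: [0.6386, -0.0323, 0.0297]
tcp_rot: [[0.086, 0.996, -0.004], [0.996, -0.086, 0.001], [0.001, -0.004, -1.0]]
force: [-1.3, 1.0, -2.1]
opening: 0.282
grasp_force: 30.0
```

>>> move_arm:
  increments:
    - {"xyz": [0,0,4],"roll": 0,"grip": 0}
    - {"xyz": [0,0,2],"roll": 0,"grip": 0}
    - {"xyz": [0,0,2],"roll": 0,"grip": 0}
    - {"xyz": [0,0,2],"roll": 0,"grip": 0}
    - {"xyz": [0,0,0],"roll": 0,"grip": 0}

```text
time_s: 8.95
position: [0.6404, -0.0327, 0.0225]
tcp_rot: [[0.086, 0.996, 0.0], [0.996, -0.086, -0.0], [-0.0, 0.0, -1.0]]
force: [-0.6, -0.8, -1.7]
opening: 0.286
grasp_force: 30.0
```

>>> move_arm:
  increments:
    - {"xyz": [0,0,1],"roll": 0,"grip": 0}
    - {"xyz": [0,0,1],"roll": 0,"grip": 0}
    - {"xyz": [0,0,0],"roll": 0,"grip": 0}
    - {"xyz": [0,0,0],"roll": 0,"grip": 0}
    - {"xyz": [0,0,0],"roll": 0,"grip": 0}

```text
time_s: 9.37
position: [0.6404, -0.0327, 0.0207]
tcp_rot: [[0.086, 0.996, 0.0], [0.996, -0.086, -0.0], [-0.0, 0.0, -1.0]]
force: [-0.2, 0.1, -1.3]
opening: 0.281
grasp_force: 30.0
```

>>> move_arm:
  increments:
    - {"xyz": [-1.5,0,0.5],"roll": 0,"grip": 0}
    - {"xyz": [-1,0,0.5],"roll": 0,"grip": 0}
    - {"xyz": [-1,0,0.3],"roll": 0,"grip": 0}
    - {"xyz": [-0.5,0,0],"roll": 0,"grip": 0}
    - {"xyz": [0,0,0],"roll": 0,"grip": 0}

```text
time_s: 9.78
position: [0.64, -0.0358, 0.0194]
tcp_rot: [[0.086, 0.996, 0.0], [0.996, -0.086, 0.001], [0.001, 0.0, -1.0]]
force: [1.0, 4.5, -1.2]
opening: 0.285
grasp_force: 30.0
```

>>> move_arm:
  increments:
    - {"xyz": [-0.5,0,0.3],"roll": 0,"grip": 0}
    - {"xyz": [-0.5,0,0.2],"roll": 0,"grip": 0}
    - {"xyz": [0,0,0],"roll": 0,"grip": 0}
    - {"xyz": [0,0,0],"roll": 0,"grip": 0}

```text
time_s: 10.12
position: [0.64, -0.0358, 0.0192]
tcp_rot: [[0.086, 0.996, 0.0], [0.996, -0.086, 0.002], [0.002, 0.0, -1.0]]
force: [-0.1, 7.6, 0.7]
opening: 0.282
grasp_force: 30.0
```

End-stop contact felt (7.6 N). Settling it down on the plate, then nudging it gently to the screws.

>>> move_arm:
  increments:
    - {"xyz": [0,0,0.4],"roll": 0,"grip": 0}
    - {"xyz": [0,0.8,0.4],"roll": 0,"grip": 0}
    - {"xyz": [0,0.8,0],"roll": 0,"grip": 0}
    - {"xyz": [0,0.8,0],"roll": 0,"grip": 0}
    - {"xyz": [0,0,0],"roll": 0,"grip": 0}

```text
time_s: 10.53
position: [0.6403, -0.0359, 0.0186]
tcp_rot: [[0.086, 0.996, -0.004], [0.996, -0.086, 0.003], [0.002, -0.004, -1.0]]
force: [-3.3, 7.4, 5.1]
opening: 0.284
grasp_force: 30.0
```

>>> move_arm:
  increments:
    - {"xyz": [0,0.6,0],"roll": 0,"grip": 0}
    - {"xyz": [0,0,0],"roll": 0,"grip": 0}
    - {"xyz": [0,0,0],"roll": 0,"grip": 0}

```text
time_s: 10.78
position: [0.6403, -0.0359, 0.0186]
tcp_rot: [[0.086, 0.996, -0.005], [0.996, -0.086, 0.003], [0.002, -0.005, -1.0]]
force: [-4.3, 6.6, 6.6]
opening: 0.282
grasp_force: 30.0
```

>>> move_arm:
  increments:
    - {"xyz": [0.8,0,-0.9],"roll": 0,"grip": 0}
    - {"xyz": [0,0,0],"roll": 0,"grip": 0}
    - {"xyz": [0,0.5,0],"roll": 0,"grip": 0}
    - {"xyz": [0,0.5,0],"roll": 0,"grip": 0}
    - {"xyz": [0,0,0],"roll": 0,"grip": 0}

```text
time_s: 11.2
position: [0.6414, -0.0359, 0.0186]
tcp_rot: [[0.087, 0.996, -0.006], [0.996, -0.087, 0.002], [0.002, -0.006, -1.0]]
force: [-4.8, 5.4, 2.5]
opening: 0.283
grasp_force: 30.0
```

>>> move_arm:
  increments:
    - {"xyz": [0,0.5,0],"roll": 0,"grip": 0}
    - {"xyz": [0,0.5,0],"roll": 0,"grip": 0}
    - {"xyz": [0,0,0],"roll": 0,"grip": 0}
    - {"xyz": [0,0,0],"roll": 0,"grip": 0}

```text
time_s: 11.53
position: [0.6415, -0.0359, 0.0186]
tcp_rot: [[0.087, 0.996, -0.007], [0.996, -0.087, 0.002], [0.002, -0.008, -1.0]]
force: [-6.0, 5.8, 4.4]
opening: 0.285
grasp_force: 30.0
```

>>> move_arm:
  increments:
    - {"xyz": [0,-1.5,-0.3],"roll": 0,"grip": 0}
    - {"xyz": [0,-1,0],"roll": 0,"grip": 0}
    - {"xyz": [0,0,0],"roll": 0,"grip": 50}
    - {"xyz": [0,0,0],"roll": 0,"grip": 50}
    - {"xyz": [0,0,0],"roll": 0,"grip": 50}

```text
time_s: 11.95
position: [0.6434, -0.0382, 0.0195]
tcp_rot: [[0.086, 0.996, 0.002], [0.996, -0.086, -0.002], [-0.001, 0.002, -1.0]]
force: [0.4, -1.5, -0.2]
opening: 0.429
grasp_force: 0.0
```

>>> move_arm:
  increments:
    - {"xyz": [0,0,0],"roll": 0,"grip": 50}
    - {"xyz": [0,0,-3],"roll": 0,"grip": 50}
    - {"xyz": [0,0,-12],"roll": 0,"grip": 50}
    - {"xyz": [0,0,-20],"roll": 0,"grip": 50}
    - {"xyz": [0,0,-25],"roll": 0,"grip": 50}

```text
time_s: 12.37
position: [0.6414, -0.037, 0.0792]
tcp_rot: [[0.086, 0.996, -0.003], [0.996, -0.086, 0.0], [0.0, -0.003, -1.0]]
force: [0.4, -0.5, 0.1]
opening: 0.495
grasp_force: 0.0
```

>>> move_arm:
  increments:
    - {"xyz": [-30,0,-25],"roll": 0,"grip": 50}
    - {"xyz": [-30,0,-15],"roll": 0,"grip": 50}
    - {"xyz": [-20,0,0],"roll": 0,"grip": 50}
    - {"xyz": [-10,0,0],"roll": 0,"grip": 50}
    - {"xyz": [0,0,0],"roll": 0,"grip": 50}

```text
time_s: 12.78
position: [0.6348, -0.1292, 0.1202]
tcp_rot: [[0.089, 0.996, 0.001], [0.996, -0.089, -0.001], [-0.001, 0.002, -1.0]]
force: [1.0, 0.9, -0.3]
opening: 0.501
grasp_force: 0.0
```

>>> move_arm:
  increments:
    - {"xyz": [0,0,0],"roll": 0,"grip": 50}
    - {"xyz": [0,0,0],"roll": 0,"grip": 50}

```text
time_s: 12.95
position: [0.634, -0.1253, 0.1185]
tcp_rot: [[0.085, 0.996, -0.002], [0.996, -0.085, 0.001], [0.001, -0.002, -1.0]]
force: [-0.9, -0.9, -0.7]
opening: 0.499
grasp_force: 0.0
```

```bash
python3 - <<'E'
from h import *
np.set_printoptions(precision=2,suppress=True)
t,s=tool(); print(t,s["position"],s["force"],np.degrees(np.arctan2(s["tcp_rot"][1,0],s["tcp_rot"][0,0])),s["time_s"])
p,d=bot.capture("wrist"); save("w4",p); X=cloud("wrist",d); G=fx(X); hsv=cv2.cvtColor(p,cv2.COLOR_RGB2HSV).astype(int); H,S=hsv[...,0],hsv[...,1]
near=(d>0)&(abs(G[...,0])<75)&(abs(G[...,1])<95); z=X[...,2]
def rect(n,m):
    m=m&near
    if m.sum()<15: return
    q=cv2.minAreaRect(G[m].astype(np.float32)); print(n,m.sum(),np.round(G[m].min(0),1),np.round(G[m].max(0),1),np.round(q[0],1),np.round(q[1],1),round(q[2],1),np.median(z[m]))
red=((H<8)|(H>172))&(S>140); blue=(abs(H-107)<15)&(S>110); yel=(abs(H-23)<9)&(S>120)
rect("knob",red&(z>.06)&(z<.07)&(G[...,0]<10)); rect("dot",red&(abs(z-.0285)<.004)&(G[...,0]<-15));rect("blk+",blue&(z>.026)&(G[...,1]>20)); rect("blk-",blue&(z>.026)&(G[...,1]<-20)&(G[...,0]>38)); rect("end",blue&(z>.024)&(G[...,1]<-50)&(G[...,0]<36))
rect("tube",(S<90)&(abs(z-.037)<.003)&(abs(G[...,0]-13)<22)&(abs(G[...,1])<75))
rect("scr+",yel&(abs(z-.026)<.006)&(G[...,1]>20)&(G[...,0]<45)); rect("scr-",yel&(abs(z-.026)<.006)&(G[...,1]<-20)&(G[...,0]<45))
E
```

```text
[ 12.87 -65.65] [ 0.63 -0.13  0.12] [-0.9  -0.89 -0.66] 85.10407761279562 12.95
knob 781 [-18.6 -50.2] [-6.5 -9.3] [-12.6 -29.7] [12.  40.9] 0.5 0.06397480016658333
dot 33 [-33.1 -22.6] [-23.2 -14. ] [-28.7 -19.2] [ 5.  12.2] 37.2 0.028866473334122733
blk+ 617 [42.1 39.7] [63.6 59.2] [52.8 49.5] [21.5 19.3] 0.8 0.03226819821245108
blk- 575 [ 42.4 -55. ] [ 63.8 -34.7] [ 53.1 -44.9] [21.3 20.2] 0.7 0.0322647211143508
end 371 [  4.7 -72.5] [ 31.3 -59.3] [ 18.2 -66.3] [26.7 12.6] 3.1 0.03038769197619251
tube 4690 [  0.4 -59.4] [26.  59.9] [13.3  0.2] [119.3  25.5] 89.7 0.03735605967707664
scr+ 181 [28.8 44.3] [42.5 55.2] [35.6 49.7] [13.7 10.9] 0.5 0.026393374180707363
scr- 177 [ 29.1 -50. ] [ 42.3 -38.9] [ 35.7 -44.5] [11.  13.2] 88.5 0.026843447321486635
```

View pics/w4.png

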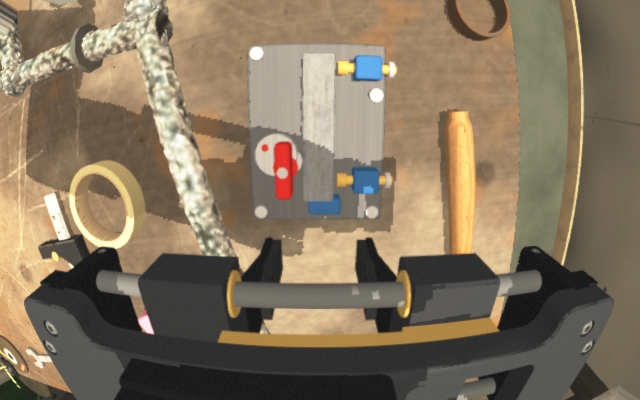

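The tube sits in the slot: x 0.4..26, y -59.4..59.9, square and against the end stop (px 322,203). The knob is at about 0 rad, and the screw tips at x≈28.9, so first touch is expected near 0.83 rad. Going to the knob.

>>> move_arm:
  increments:
    - {"xyz": [12,-8,0],"roll": 0,"grip": 50}
    - {"xyz": [15,-10,0],"roll": 0,"grip": 50}
    - {"xyz": [8.8,-8.1,10],"roll": 0,"grip": 50}
    - {"xyz": [0,0,15],"roll": 0,"grip": 50}
    - {"xyz": [0,0,15],"roll": 0,"grip": 50}

```text
time_s: 13.42
position: [0.6112, -0.0863, 0.0787]
tcp_rot: [[0.083, 0.997, -0.001], [0.997, -0.083, 0.0], [0.0, -0.001, -1.0]]
force: [-0.2, 0.9, 0.0]
opening: 0.5
grasp_force: 0.0
```

>>> move_arm:
  increments:
    - {"xyz": [0,0,10],"roll": 0,"grip": 50}
    - {"xyz": [0,0,5],"roll": 0,"grip": 50}
    - {"xyz": [0,0,0],"roll": 0,"grip": 50}
    - {"xyz": [0,0,0],"roll": 0,"grip": 50}
    - {"xyz": [0,0,0],"roll": 0,"grip": 50}

```text
time_s: 13.83
position: [0.6124, -0.0889, 0.0647]
tcp_rot: [[0.086, 0.996, 0.001], [0.996, -0.086, -0.0], [-0.0, 0.001, -1.0]]
force: [-0.1, 0.1, 0.7]
opening: 0.5
grasp_force: 0.0
```

```bash
python3 - <<'E'
from h import *
np.set_printoptions(precision=3,suppress=True)
t,s=tool(); print(t,s["position"],s["force"],s["moment"],s["joint_positions"],np.degrees(np.arctan2(s["tcp_rot"][1,0],s["tcp_rot"][0,0])))
E
```

```text
[-11.746 -31.26 ] [ 0.612 -0.089  0.065] [-0.053  0.086  0.673] [-0.07   0.05  -0.026] [-18.596  41.505  89.833   0.002  48.589 -13.675] 85.07744266298853
```

>>> move_arm:
  increments:
    - {"xyz": [1.3,-1.4,4],"roll": 0,"grip": 50}
    - {"xyz": [0,0,7],"roll": 0,"grip": 50}
    - {"xyz": [0,0,7],"roll": 0,"grip": 50}
    - {"xyz": [0,0,4],"roll": 0,"grip": 50}
    - {"xyz": [0,0,0],"roll": 0,"grip": 40}

```text
time_s: 14.25
position: [0.6094, -0.0872, 0.0407]
tcp_rot: [[0.086, 0.996, -0.003], [0.996, -0.086, 0.001], [0.001, -0.003, -1.0]]
force: [0.7, -0.5, -0.3]
opening: 0.476
grasp_force: 0.0
```

>>> move_arm:
  increments:
    - {"xyz": [0,0,0],"roll": 0,"grip": 20}
    - {"xyz": [0,0,0],"roll": 0,"grip": 20}
    - {"xyz": [0,0,0],"roll": 0,"grip": 20}
    - {"xyz": [0,0,0],"roll": 0,"grip": 20}
    - {"xyz": [0,0,0],"roll": 0,"grip": 20}

```text
time_s: 14.67
position: [0.6107, -0.0875, 0.0424]
tcp_rot: [[0.086, 0.996, 0.001], [0.996, -0.086, -0.0], [-0.0, 0.001, -1.0]]
force: [0.4, -0.5, 0.4]
opening: 0.216
grasp_force: 8.2
```

```bash
python3 - <<'E'
from h import *
np.set_printoptions(precision=3,suppress=True)
t,s=tool(); print(t,s["position"],s["force"],s["moment"],s["opening"])
E
```

```text
[-13.541 -30.005] [ 0.611 -0.088  0.042] [ 0.385 -0.48   0.375] [-0.102  0.011  0.026] 0.21620665734874234
```

>>> move_arm:
  increments:
    - {"xyz": [0,0,0],"roll": 0,"grip": 0}
    - {"xyz": [0,0,0],"roll": 0,"grip": 0}
    - {"xyz": [0,0,0],"roll": 0,"grip": 0}
    - {"xyz": [0,0,0],"roll": 0,"grip": 0}
    - {"xyz": [0,0,0],"roll": 0,"grip": 0}

```text
time_s: 15.08
position: [0.6107, -0.0875, 0.0424]
tcp_rot: [[0.086, 0.996, 0.001], [0.996, -0.086, -0.0], [-0.0, 0.001, -1.0]]
force: [0.1, 0.1, 1.2]
opening: 0.196
grasp_force: 30.0
```

```bash
python3 - <<'E'
from h import *
np.set_printoptions(precision=3,suppress=True)
t,s=tool(); print(t,s["position"],s["force"],s["moment"],s["opening"],s["grasp_force"])
E
```

```text
[-13.551 -29.979] [ 0.611 -0.087  0.042] [0.064 0.07  1.18 ] [-0.098 -0.    -0.057] 0.19634192284285465 30.000377297401428
```

Opening is 17 mm, not the bar's 12 mm: the fingertips probably pinch the hub below the bar. Opening, raising 5 mm and closing again.

>>> move_arm:
  increments:
    - {"xyz": [0,0,0],"roll": 0,"grip": 28}
    - {"xyz": [0,0,0],"roll": 0,"grip": 28}
    - {"xyz": [0,0,-5],"roll": 0,"grip": 28}
    - {"xyz": [0,0,0],"roll": 0,"grip": 28}
    - {"xyz": [0,0,0],"roll": 0,"grip": 0}

```text
time_s: 15.5
position: [0.6106, -0.0874, 0.0474]
tcp_rot: [[0.086, 0.996, 0.0], [0.996, -0.086, -0.0], [-0.0, 0.0, -1.0]]
force: [0.3, 0.1, 0.5]
opening: 0.252
grasp_force: 0.0
```

>>> move_arm:
  increments:
    - {"xyz": [0,0,0],"roll": 0,"grip": 0}
    - {"xyz": [0,0,0],"roll": 0,"grip": 0}
    - {"xyz": [0,0,0],"roll": 0,"grip": 0}
    - {"xyz": [0,0,0],"roll": 0,"grip": 0}
    - {"xyz": [0,0,0],"roll": 0,"grip": 0}

```text
time_s: 15.92
position: [0.6107, -0.0874, 0.0471]
tcp_rot: [[0.086, 0.996, 0.001], [0.996, -0.086, -0.0], [-0.0, 0.001, -1.0]]
force: [0.4, 0.0, -0.5]
opening: 0.136
grasp_force: 30.0
```

```bash
python3 - <<'E'
from h import *
np.set_printoptions(precision=3,suppress=True)
t,s=tool(); print(t,s["position"],s["force"],s["moment"],s["opening"],s["grasp_force"])
p,d=bot.capture("wrist"); save("w5",p)
E
```

```text
[-13.551 -29.87 ] [ 0.611 -0.087  0.047] [ 0.38   0.001 -0.496] [ 0.006 -0.098  0.012] 0.13637873688002844 29.98880535364151
```

Now the bar is held (11.9 mm). Turning to about 0.5 rad.

>>> move_arm:
  increments:
    - {"xyz": [0,0,0],"roll": 0.06,"grip": 0}
    - {"xyz": [0,0,0],"roll": 0.12,"grip": 0}
    - {"xyz": [0,0,0],"roll": 0.12,"grip": 0}
    - {"xyz": [0,0,0],"roll": 0.12,"grip": 0}
    - {"xyz": [0,0,0],"roll": 0.08,"grip": 0}

```text
time_s: 16.38
position: [0.6101, -0.0872, 0.0471]
tcp_rot: [[0.557, 0.83, -0.001], [0.83, -0.557, 0.0], [-0.0, -0.001, -1.0]]
force: [0.3, 0.8, 0.9]
opening: 0.132
grasp_force: 30.0
```

>>> move_arm:
  increments:
    - {"xyz": [0,0,0],"roll": 0,"grip": 0}
    - {"xyz": [0,0,0],"roll": 0,"grip": 0}
    - {"xyz": [0,0,0],"roll": 0,"grip": 0}

```text
time_s: 16.63
position: [0.6101, -0.0872, 0.0471]
tcp_rot: [[0.552, 0.834, -0.001], [0.834, -0.552, 0.0], [-0.0, -0.001, -1.0]]
force: [-0.9, 0.9, 0.9]
opening: 0.137
grasp_force: 30.0
```

```bash
cat >> h.py <<'E'
def rep():
    t,s=tool(); y=np.degrees(np.arctan2(s["tcp_rot"][1,0],s["tcp_rot"][0,0]))
    print("xy",np.round(t,2),"theta",round(np.radians(85.05-y),3),"F",np.round(s["force"],1),"M",np.round(s["moment"],3),"op",round(s["opening"]*87,1),round(s["grasp_force"],1),"tau6",round(s["tau"][5],3),s["time_s"])
E
python3 -c "
from h import *
rep()"
```

```text
xy [-14.17 -29.74] theta 0.498 F [-0.9  0.9  0.9] M [ 0.085  0.18  -0.087] op 11.9 30.0 tau6 -0.074 16.6333
```

>>> move_arm:
  increments:
    - {"xyz": [0,0,0],"roll": 0.07,"grip": 0}
    - {"xyz": [0,0,0],"roll": 0.08,"grip": 0}
    - {"xyz": [0,0,0],"roll": 0,"grip": 0}
    - {"xyz": [0,0,0],"roll": 0,"grip": 0}
    - {"xyz": [0,0,0],"roll": 0,"grip": 0}

```text
time_s: 17.05
position: [0.61, -0.0871, 0.0471]
tcp_rot: [[0.67, 0.742, -0.001], [0.742, -0.67, 0.001], [-0.0, -0.001, -1.0]]
force: [-0.8, 1.2, 1.3]
opening: 0.14
grasp_force: 30.0
```

```bash
python3 -c "
from h import *
rep()"
```

```text
xy [-14.31 -29.64] theta 0.648 F [-0.8  1.2  1.3] M [ 0.198  0.313 -0.113] op 12.2 30.0 tau6 -0.068 17.05
```

>>> move_arm:
  increments:
    - {"xyz": [0,0,0],"roll": 0.05,"grip": 0}
    - {"xyz": [0,0,0],"roll": 0.05,"grip": 0}
    - {"xyz": [0,0,0],"roll": 0,"grip": 0}
    - {"xyz": [0,0,0],"roll": 0,"grip": 0}
    - {"xyz": [0,0,0],"roll": 0,"grip": 0}

```text
time_s: 17.47
position: [0.6099, -0.087, 0.0471]
tcp_rot: [[0.741, 0.672, -0.001], [0.672, -0.741, 0.001], [-0.0, -0.001, -1.0]]
force: [-2.2, 3.0, 1.6]
opening: 0.135
grasp_force: 30.0
```

```bash
python3 -c "
from h import *
rep()"
```

```text
xy [-14.44 -29.6 ] theta 0.748 F [-2.2  3.   1.6] M [ 0.308  0.435 -0.048] op 11.7 30.0 tau6 -0.032 17.4667
```

>>> move_arm:
  increments:
    - {"xyz": [0,0,0],"roll": 0.05,"grip": 0}
    - {"xyz": [0,0,0],"roll": 0,"grip": 0}
    - {"xyz": [0,0,0],"roll": 0,"grip": 0}
    - {"xyz": [0,0,0],"roll": 0,"grip": 0}

```text
time_s: 17.8
position: [0.6098, -0.087, 0.0471]
tcp_rot: [[0.774, 0.633, -0.001], [0.633, -0.774, 0.001], [-0.001, -0.001, -1.0]]
force: [-2.3, 2.9, 3.6]
opening: 0.134
grasp_force: 30.0
```

```bash
python3 -c "
from h import *
rep()"
```

```text
xy [-14.47 -29.52] theta 0.798 F [-2.3  2.9  3.6] M [ 0.488  0.594 -0.087] op 11.6 30.0 tau6 -0.025 17.8
```

>>> move_arm:
  increments:
    - {"xyz": [0,-1.2,0],"roll": 0,"grip": 0}
    - {"xyz": [0,0,0],"roll": 0.05,"grip": 0}
    - {"xyz": [0,0,0],"roll": 0,"grip": 0}
    - {"xyz": [0,0,0],"roll": 0,"grip": 0}
    - {"xyz": [0,0,0],"roll": 0,"grip": 0}

```text
time_s: 18.22
position: [0.6098, -0.0869, 0.0471]
tcp_rot: [[0.804, 0.594, 0.0], [0.594, -0.804, -0.001], [-0.0, 0.001, -1.0]]
force: [-1.6, 0.1, 0.4]
opening: 0.134
grasp_force: 30.0
```

```bash
python3 - <<'E'
from h import *
rep()
p,d=bot.capture("wrist"); save("w6",p); t,s=tool()
E
```

```text
xy [-14.52 -29.44] theta 0.848 F [-1.6  0.1  0.4] M [-0.009  0.518  0.038] op 11.6 30.0 tau6 0.078 18.2167
```

View pics/w6.png

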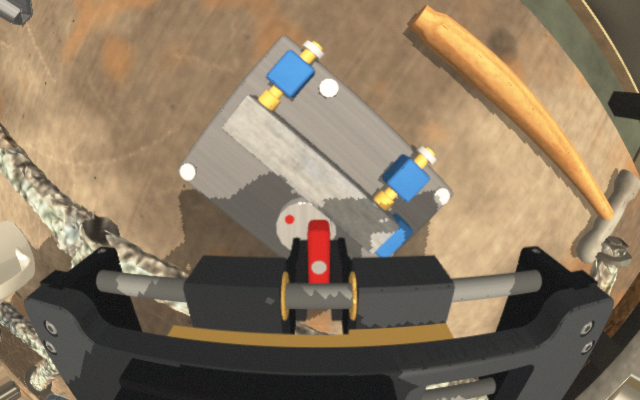

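The wrist view shows the bar turned with the fingers and the tube up at both screw tips (px 268,105 and 383,203). Torque has started to rise, so I continue in small steps.

>>> move_arm:
  increments:
    - {"xyz": [0,0,0],"roll": 0.03,"grip": 0}
    - {"xyz": [0,0,0],"roll": 0,"grip": 0}
    - {"xyz": [0,0,0],"roll": 0,"grip": 0}
    - {"xyz": [0,0,0],"roll": 0,"grip": 0}

```text
time_s: 18.6
position: [0.6097, -0.0868, 0.0471]
tcp_rot: [[0.822, 0.57, 0.0], [0.57, -0.822, -0.001], [-0.0, 0.001, -1.0]]
force: [-1.7, -0.0, 1.3]
opening: 0.137
grasp_force: 30.0
```

```bash
python3 -c "
from h import *
rep()"
```

```text
xy [-14.58 -29.38] theta 0.878 F [-1.7 -0.   1.3] M [-0.133  0.515  0.23 ] op 12.0 30.0 tau6 0.256 18.6
```

>>> move_arm:
  increments:
    - {"xyz": [0,0,0],"roll": 0.03,"grip": 0}
    - {"xyz": [0,0,0],"roll": 0,"grip": 0}
    - {"xyz": [0,0,0],"roll": 0,"grip": 0}
    - {"xyz": [0,0,0],"roll": 0,"grip": 0}

```text
time_s: 18.93
position: [0.6097, -0.0867, 0.0471]
tcp_rot: [[0.839, 0.545, -0.0], [0.545, -0.839, -0.0], [-0.0, 0.0, -1.0]]
force: [-1.8, -1.1, 0.6]
opening: 0.134
grasp_force: 30.1
```

```bash
python3 -c "
from h import *
rep()"
```

```text
xy [-14.62 -29.3 ] theta 0.908 F [-1.8 -1.1  0.6] M [-0.251  0.438  0.325] op 11.7 30.1 tau6 0.353 18.9333
```

>>> move_arm:
  increments:
    - {"xyz": [0,0,0],"roll": 0.03,"grip": 0}
    - {"xyz": [0,0,0],"roll": 0,"grip": 0}
    - {"xyz": [0,0,0],"roll": 0,"grip": 0}
    - {"xyz": [0,0,0],"roll": 0,"grip": 0}

```text
time_s: 19.27
position: [0.6096, -0.0867, 0.0471]
tcp_rot: [[0.855, 0.519, -0.0], [0.519, -0.855, -0.0], [-0.0, 0.0, -1.0]]
force: [-2.1, -1.6, -0.1]
opening: 0.135
grasp_force: 30.2
```

```bash
python3 -c "
from h import *
rep()
for i in range(3): bot.capture('top'); rep()"
```

```text
xy [-14.69 -29.27] theta 0.938 F [-2.1 -1.6 -0.1] M [-0.307  0.53   0.408] op 11.8 30.2 tau6 0.456 19.2667
xy [-14.65 -29.27] theta 0.939 F [-2.7 -1.8  0.6] M [-0.357  0.54   0.469] op 12.0 30.2 tau6 0.457 19.3167
xy [-14.64 -29.26] theta 0.939 F [-2.6 -2.7  0.5] M [-0.364  0.503  0.47 ] op 11.6 30.2 tau6 0.46 19.3667
xy [-14.65 -29.24] theta 0.939 F [-2.6 -1.7  0.4] M [-0.42   0.495  0.456] op 11.6 30.2 tau6 0.462 19.4167
```

>>> move_arm:
  increments:
    - {"xyz": [0,0,0],"roll": 0.01,"grip": 0}
    - {"xyz": [0,0,0],"roll": 0,"grip": 0}
    - {"xyz": [0,0,0],"roll": 0,"grip": 0}

```text
time_s: 19.67
position: [0.6097, -0.0867, 0.0471]
tcp_rot: [[0.86, 0.51, -0.0], [0.51, -0.86, -0.0], [-0.0, 0.0, -1.0]]
force: [-2.6, -2.2, 0.5]
opening: 0.134
grasp_force: 30.4
```

```bash
python3 -c "
from h import *
rep()"
```

```text
xy [-14.65 -29.24] theta 0.949 F [-2.6 -2.2  0.5] M [-0.456  0.591  0.52 ] op 11.6 30.4 tau6 0.538 19.6667
```

>>> move_arm:
  increments:
    - {"xyz": [0,0,0],"roll": 0,"grip": 35}
    - {"xyz": [0,0,0],"roll": 0,"grip": 35}
    - {"xyz": [0,0,0],"roll": 0,"grip": 35}
    - {"xyz": [0,0,0],"roll": 0,"grip": 35}
    - {"xyz": [0,0,-3],"roll": 0,"grip": 35}

```text
time_s: 20.08
position: [0.6097, -0.0862, 0.0499]
tcp_rot: [[0.861, 0.509, -0.0], [0.509, -0.861, 0.001], [0.0, -0.001, -1.0]]
force: [0.2, 0.5, -0.8]
opening: 0.339
grasp_force: 0.0
```

>>> move_arm:
  increments:
    - {"xyz": [0,0,-8],"roll": 0,"grip": 35}
    - {"xyz": [0,0,-15],"roll": 0,"grip": 35}
    - {"xyz": [-20,0,-25],"roll": 0,"grip": 35}
    - {"xyz": [-25,0,-20],"roll": 0,"grip": 35}
    - {"xyz": [-15,0,-10],"roll": 0,"grip": 35}

```text
time_s: 20.5
position: [0.5579, -0.1179, 0.131]
tcp_rot: [[0.86, 0.51, 0.003], [0.51, -0.86, -0.001], [0.002, 0.003, -1.0]]
force: [-0.2, -0.3, 0.2]
opening: 0.347
grasp_force: 0.0
```

>>> move_arm:
  increments:
    - {"xyz": [0,0,0],"roll": 0,"grip": 35}
    - {"xyz": [0,0,0],"roll": 0,"grip": 35}
    - {"xyz": [0,0,0],"roll": 0,"grip": 35}
    - {"xyz": [0,0,0],"roll": 0,"grip": 35}

```text
time_s: 20.83
position: [0.5586, -0.1166, 0.1276]
tcp_rot: [[0.86, 0.51, -0.0], [0.51, -0.86, 0.0], [0.0, -0.0, -1.0]]
force: [-0.0, -0.2, 0.2]
opening: 0.348
grasp_force: 0.0
```

```bash
python3 - <<'E'
from h import *
np.set_printoptions(precision=2,suppress=True)
rep()
p,d=bot.capture("wrist"); save("w7",p); X=cloud("wrist",d); G=fx(X); hsv=cv2.cvtColor(p,cv2.COLOR_RGB2HSV).astype(int); H,S=hsv[...,0],hsv[...,1]
near=(d>0)&(abs(G[...,0])<75)&(abs(G[...,1])<95); z=X[...,2]
def rect(n,m):
    m=m&near
    if m.sum()<15: return
    q=cv2.minAreaRect(G[m].astype(np.float32)); print(n,m.sum(),np.round(G[m].min(0),1),np.round(G[m].max(0),1),np.round(q[0],1),np.round(q[1],1),round(q[2],1),np.median(z[m]))
red=((H<8)|(H>172))&(S>140); blue=(abs(H-107)<15)&(S>110); yel=(abs(H-23)<9)&(S>120)
rect("knob",red&(z>.06)&(z<.07)&(G[...,0]<20)); rect("dot",red&(abs(z-.0285)<.004)&(G[...,0]<15));rect("blk+",blue&(z>.026)&(G[...,1]>20)); rect("blk-",blue&(z>.026)&(G[...,1]<-20)&(G[...,0]>38)); rect("end",blue&(z>.024)&(G[...,1]<-50)&(G[...,0]<36))
rect("tube",(S<90)&(abs(z-.037)<.003)&(abs(G[...,0]-16)<20)&(abs(G[...,1])<75))
rect("scr+",yel&(abs(z-.026)<.006)&(G[...,1]>20)&(G[...,0]<45)); rect("scr-",yel&(abs(z-.026)<.006)&(G[...,1]<-20)&(G[...,0]<45))
E
```

```text
xy [-62.97 -63.49] theta 0.949 F [-0.  -0.2  0.2] M [-0.16  0.14 -0.01] op 30.3 0.0 tau6 0.002 20.8333
knob 719 [-30.8 -46.3] [  5.7 -14.4] [-12.7 -29.7] [41.  11.7] 39.4 0.06391360606958407
dot 25 [-15.2 -26.3] [ 2.5 -5. ] [ -6.6 -16.4] [ 3.4 26.8] 35.2 0.02882413416136992
blk+ 569 [42.  39.3] [63.6 59.2] [52.8 49.2] [19.9 21.6] 89.8 0.03200401194328084
blk- 576 [ 42.2 -54.6] [ 63.7 -34.8] [ 53.  -44.7] [21.5 19.7] 0.2 0.03209470632838185
end 424 [  4.5 -73.3] [ 31.7 -61.3] [ 18.2 -67.4] [27.2 11.8] 0.6 0.03016711893639465
tube 4387 [  4.2 -60.5] [30.3 59.7] [17.2 -0.4] [ 26.  120.1] 0.1 0.037253205075282736
scr+ 146 [30.8 43.8] [42.4 55. ] [36.6 49.4] [11.2 11.5] 88.2 0.026783200777577815
scr- 149 [ 30.9 -50.7] [ 41.8 -39.3] [ 36.4 -45. ] [11.  11.4] 0.8 0.02634311916028592
```

View pics/w7.png

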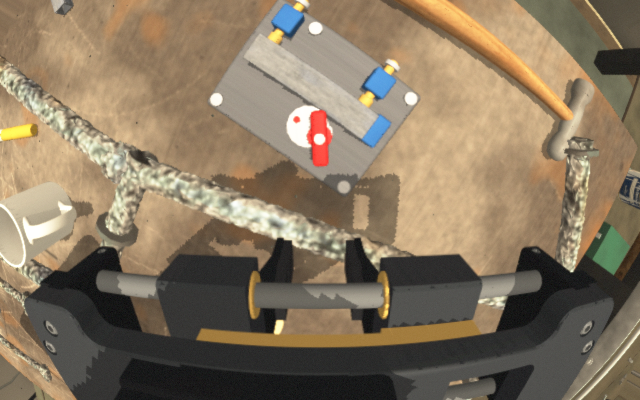

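Tube is square against both screws and the end stop, with nothing disturbed. The bar measures about 0.883 rad though, against a tool angle of 0.949. Checking the saved grip pictures tells me whether that is grip lag or spring-back.

```bash
python3 - <<'E'
from h import *
m=bot.camera_model("wrist"); K=np.array(m["intrinsics"]); TC=np.array(m["tool_from_camera"])
def bar(n,pos,th):
    p=cv2.imread(f"pics/{n}.png"); hsv=cv2.cvtColor(p,cv2.COLOR_BGR2HSV).astype(int); H,S,V=hsv[...,0],hsv[...,1],hsv[...,2]
    y=np.radians(85.05)-th; R=np.array([[np.cos(y),np.sin(y),0],[np.sin(y),-np.cos(y),0],[0,0,-1]])
    T=np.eye(4);T[:3,:3]=R;T[:3,3]=pos;T=T@TC
    v,u=np.nonzero(((H<8)|(H>172))&(S>140)&(V>120)); a=(u-K[0,2])/K[0,0];b=(v-K[1,2])/K[1,1]; r=np.hypot(a,b)
    ray=np.stack([np.sin(r)*a/r,np.sin(r)*b/r,np.cos(r)],-1)@T[:3,:3].T; P=T[:3,3]+ray*((.064-T[2,3])/ray[:,2])[:,None]; g=fx(P)
    k=np.hypot(g[:,0]+13.5,g[:,1]+30)<24; g=g[k]; V_=V[v[k],u[k]]
    q=cv2.minAreaRect(g.astype(np.float32)); 
    # centreline: rotate to tool frame (along bar ~ tool x), fit mid vs length
    c,s=np.cos(th),np.sin(th); al=g@np.array([s,c]); ac=g@np.array([c,-s]); mids=[]
    for l in np.arange(al.min()+2,al.max()-2,1.):
        w=ac[abs(al-l)<.8]
        if len(w)>4: mids.append((l,w.min(),w.max(),(w.min()+w.max())/2))
    mids=np.array(mids); sl=[np.polyfit(mids[:,0],mids[:,i],1)[0] for i in (1,2,3)]
    print(n,len(g),np.round(q[0],1),np.round(q[1],1),round(q[2],1),"theta from edges",np.round(th+np.array(sl),3),"len",len(mids))
bar("w3",[.6332,-.1236,.126],np.radians(85.05-85.46)); bar("w4",[.634,-.1253,.1185],-.001)
bar("w5",[.6107,-.0874,.0471],0.); bar("w6",[.6098,-.0869,.0471],.848); bar("w7",[.5586,-.1166,.1276],.949)
E
```

```text
w3 919 [-10.9 -27.5] [20.9 42.7] 14.3 theta from edges [-0.139  0.026 -0.056] len 38
w4 984 [-10.8 -27.3] [21.  42.7] 14.0 theta from edges [-0.145  0.026 -0.06 ] len 39
w5 1047 [-11.8 -22.9] [11.6 33.2] 0.3 theta from edges [ 0.011 -0.013 -0.001] len 30
w6 1059 [ -7.9 -26.1] [33.7 11.5] 41.4 theta from edges [0.859 0.835 0.847] len 30
w7 860 [-13.9 -29.3] [40.8 23.4] 52.8 theta from edges [0.713 0.91  0.812] len 37
```

>>> move_arm:
  increments:
    - {"xyz": [15,0.7,5],"roll": 0,"grip": 40}
    - {"xyz": [25,0,15],"roll": 0,"grip": 40}
    - {"xyz": [19.4,0,15],"roll": 0,"grip": 40}
    - {"xyz": [0,0,10],"roll": -0.065,"grip": 40}
    - {"xyz": [0,0,5],"roll": 0,"grip": 40}

```text
time_s: 21.3
position: [0.6096, -0.0858, 0.0756]
tcp_rot: [[0.824, 0.567, -0.003], [0.567, -0.824, 0.001], [-0.002, -0.003, -1.0]]
force: [-0.3, -0.2, -0.4]
opening: 0.399
grasp_force: 0.0
```

>>> move_arm:
  increments:
    - {"xyz": [0,0,0],"roll": 0,"grip": 40}
    - {"xyz": [0,0,0],"roll": 0,"grip": 40}
    - {"xyz": [0,0,0],"roll": 0,"grip": 40}

```text
time_s: 21.55
position: [0.6095, -0.0876, 0.0785]
tcp_rot: [[0.826, 0.564, 0.0], [0.564, -0.826, -0.0], [0.0, 0.0, -1.0]]
force: [0.7, -0.4, -0.3]
opening: 0.398
grasp_force: 0.0
```

```bash
python3 -c "
from h import *
rep(); print(bot.read_state()['position'])"
```

```text
xy [-14.74 -30.18] theta 0.886 F [ 0.7 -0.4 -0.3] M [-0.109  0.127 -0.041] op 34.6 0.0 tau6 0.005 21.55
[ 0.60951187 -0.08759385  0.07846103]
```

>>> move_arm:
  increments:
    - {"xyz": [0.7,-0.2,8],"roll": 0,"grip": 40}
    - {"xyz": [0,0,12],"roll": 0,"grip": 40}
    - {"xyz": [0,0,8],"roll": 0,"grip": 40}
    - {"xyz": [0,0,3],"roll": 0,"grip": 30}
    - {"xyz": [0,0,0],"roll": 0,"grip": 20}

```text
time_s: 21.97
position: [0.6088, -0.0866, 0.0456]
tcp_rot: [[0.826, 0.564, -0.003], [0.564, -0.826, 0.001], [-0.002, -0.002, -1.0]]
force: [0.2, 1.0, 0.1]
opening: 0.321
grasp_force: 0.0
```

>>> move_arm:
  increments:
    - {"xyz": [0,0,0],"roll": 0,"grip": 0}
    - {"xyz": [0,0,0],"roll": 0,"grip": 0}
    - {"xyz": [0,0,0],"roll": 0,"grip": 0}
    - {"xyz": [0,0,0],"roll": 0,"grip": 0}
    - {"xyz": [0,0,0],"roll": 0,"grip": 0}

```text
time_s: 22.38
position: [0.61, -0.0866, 0.0474]
tcp_rot: [[0.825, 0.565, 0.0], [0.565, -0.825, 0.0], [0.0, 0.0, -1.0]]
force: [-0.5, 0.4, -0.3]
opening: 0.138
grasp_force: 30.0
```

```bash
cat >> h.py <<'E'
def bar():
    t,s=tool(); y=np.radians(85.05)-np.arctan2(s["tcp_rot"][1,0],s["tcp_rot"][0,0]); th=y
    m=bot.camera_model("wrist"); K=np.array(m["intrinsics"]); T=w_from_c("wrist"); p,_=bot.capture("wrist")
    H,S,V=[c.astype(int) for c in cv2.split(cv2.cvtColor(p,cv2.COLOR_RGB2HSV))]
    v,u=np.nonzero(((H<8)|(H>172))&(S>140)&(V>120)); a=(u-K[0,2])/K[0,0];b=(v-K[1,2])/K[1,1]; r=np.hypot(a,b)
    ray=np.stack([np.sin(r)*a/r,np.sin(r)*b/r,np.cos(r)],-1)@T[:3,:3].T; P=T[:3,3]+ray*((.064-T[2,3])/ray[:,2])[:,None]; g=fx(P)
    g=g[np.hypot(g[:,0]+13.5,g[:,1]+30)<24]; c,q=np.cos(th),np.sin(th); al=g@np.array([q,c]); ac=g@np.array([c,-q])
    M=np.array([(l,w.min(),w.max()) for l in np.arange(al.min()+2,al.max()-2,1.) for w in [ac[abs(al-l)<.8]] if len(w)>4])
    print("bar-tool rad",[round(np.polyfit(M[:,0],M[:,i],1)[0],3) for i in (1,2)],len(M)); rep()
E
python3 -c "
from h import *
bar()"
```

```text
bar-tool rad [np.float64(0.005), np.float64(-0.006)] 30
xy [-14.3  -29.17] theta 0.884 F [0.1 1.7 0.4] M [0.075 0.138 0.111] op 11.6 30.0 tau6 0.114 22.4333
```

>>> move_arm:
  increments:
    - {"xyz": [0,0,0],"roll": 0.02,"grip": 0}
    - {"xyz": [0,0,0],"roll": 0,"grip": 0}
    - {"xyz": [0,0,0],"roll": 0,"grip": 0}
    - {"xyz": [0,0,0],"roll": 0,"grip": 0}

```text
time_s: 22.77
position: [0.61, -0.0866, 0.0474]
tcp_rot: [[0.836, 0.548, -0.0], [0.548, -0.836, 0.0], [0.0, -0.0, -1.0]]
force: [-1.3, 2.5, 2.4]
opening: 0.138
grasp_force: 30.1
```

```bash
python3 -c "
from h import *
bar()"
```

```text
bar-tool rad [np.float64(-0.013), np.float64(-0.016)] 30
xy [-14.34 -29.15] theta 0.904 F [-1.2  1.6  2.2] M [0.331 0.165 0.304] op 11.6 30.1 tau6 0.372 22.8167
```

>>> move_arm:
  increments:
    - {"xyz": [0,0,0],"roll": 0.02,"grip": 0}
    - {"xyz": [0,0,0],"roll": 0,"grip": 0}
    - {"xyz": [0,0,0],"roll": 0,"grip": 0}
    - {"xyz": [0,0,0],"roll": 0,"grip": 0}

```text
time_s: 23.15
position: [0.61, -0.0866, 0.0474]
tcp_rot: [[0.847, 0.531, 0.0], [0.531, -0.847, 0.0], [0.0, -0.0, -1.0]]
force: [-1.2, 3.6, 3.5]
opening: 0.135
grasp_force: 30.1
```

```bash
python3 -c "
from h import *
bar()"
```

```text
bar-tool rad [np.float64(-0.013), np.float64(-0.025)] 30
xy [-14.36 -29.18] theta 0.925 F [-0.4  2.6  4.1] M [0.456 0.255 0.336] op 11.8 30.1 tau6 0.362 23.2
```

>>> move_arm:
  increments:
    - {"xyz": [0,0,0],"roll": 0.02,"grip": 0}
    - {"xyz": [0,0,0],"roll": 0,"grip": 0}
    - {"xyz": [0,0,0],"roll": 0,"grip": 0}
    - {"xyz": [0,0,0],"roll": 0,"grip": 0}

```text
time_s: 23.53
position: [0.61, -0.0866, 0.0474]
tcp_rot: [[0.858, 0.514, -0.0], [0.514, -0.858, 0.0], [0.0, -0.0, -1.0]]
force: [-0.5, 4.0, 5.2]
opening: 0.14
grasp_force: 30.4
```

```bash
python3 -c "
from h import *
bar()"
```

```text
bar-tool rad [np.float64(-0.021), np.float64(-0.025)] 30
xy [-14.39 -29.16] theta 0.944 F [-1.5  2.9  4.9] M [0.63  0.251 0.484] op 12.3 30.4 tau6 0.535 23.5833
```

Part of the set is lost on release, so I'm adding slightly more turn and then unloading the grip gradually while watching torque.

>>> move_arm:
  increments:
    - {"xyz": [0,0,0],"roll": 0.03,"grip": 0}
    - {"xyz": [0,0,0],"roll": 0,"grip": 0}
    - {"xyz": [0,0,0],"roll": 0,"grip": 0}
    - {"xyz": [0,0,0],"roll": 0,"grip": 0}

```text
time_s: 23.92
position: [0.6099, -0.0866, 0.0473]
tcp_rot: [[0.873, 0.488, -0.0], [0.488, -0.873, 0.0], [-0.0, -0.0, -1.0]]
force: [-0.8, 4.5, 5.9]
opening: 0.134
grasp_force: 30.4
```

```bash
python3 -c "
from h import *
bar()"
```

```text
bar-tool rad [np.float64(-0.027), np.float64(-0.025)] 30
xy [-14.42 -29.12] theta 0.974 F [-0.9  4.8  5. ] M [0.611 0.315 0.516] op 12.3 30.4 tau6 0.554 23.9667
```

>>> move_arm:
  increments:
    - {"xyz": [0,0,0],"roll": -0.02,"grip": 0}
    - {"xyz": [0,0,0],"roll": 0,"grip": 0}
    - {"xyz": [0,0,0],"roll": 0,"grip": 0}
    - {"xyz": [0,0,0],"roll": 0,"grip": 0}

```text
time_s: 24.3
position: [0.6099, -0.0866, 0.0473]
tcp_rot: [[0.863, 0.505, -0.0], [0.505, -0.863, 0.0], [0.0, -0.0, -1.0]]
force: [-1.4, 4.2, 5.0]
opening: 0.138
grasp_force: 30.1
```

```bash
python3 -c "
from h import *
bar()"
```

```text
bar-tool rad [np.float64(-0.013), np.float64(-0.025)] 30
xy [-14.37 -29.15] theta 0.955 F [-1.1  4.3  5.6] M [0.555 0.249 0.33 ] op 11.7 30.1 tau6 0.349 24.35
```

>>> move_arm:
  increments:
    - {"xyz": [0,0,0],"roll": -0.015,"grip": 0}
    - {"xyz": [0,0,0],"roll": 0,"grip": 0}
    - {"xyz": [0,0,0],"roll": 0,"grip": 0}
    - {"xyz": [0,0,0],"roll": 0,"grip": 0}

```text
time_s: 24.68
position: [0.61, -0.0867, 0.0474]
tcp_rot: [[0.856, 0.517, 0.0], [0.517, -0.856, 0.001], [0.0, -0.0, -1.0]]
force: [-0.6, 3.7, 5.6]
opening: 0.132
grasp_force: 30.0
```

```bash
python3 -c "
from h import *
bar()"
```

```text
bar-tool rad [np.float64(0.009), np.float64(-0.0)] 30
xy [-14.35 -29.2 ] theta 0.941 F [-2.2  4.1  4.6] M [0.574 0.332 0.13 ] op 12.2 30.0 tau6 0.162 24.7333
```

The knob now stays at about 0.945 as the grip unloads, with a peak torque equivalent to about 12.5 N. Relieving the remaining side load, then releasing.

>>> move_arm:
  increments:
    - {"xyz": [0,-0.7,-0.4],"roll": -0.004,"grip": 0}
    - {"xyz": [0,-0.7,-0.4],"roll": -0.004,"grip": 0}
    - {"xyz": [0,0,0],"roll": 0,"grip": 0}
    - {"xyz": [0,0,0],"roll": 0,"grip": 0}

```text
time_s: 25.07
position: [0.61, -0.0866, 0.0474]
tcp_rot: [[0.851, 0.524, 0.001], [0.524, -0.851, -0.001], [0.001, 0.002, -1.0]]
force: [2.0, -1.8, -3.1]
opening: 0.138
grasp_force: 30.0
```

```bash
python3 -c "
from h import *
bar()"
```

```text
bar-tool rad [np.float64(-0.0), np.float64(-0.002)] 30
xy [-14.39 -29.11] theta 0.932 F [ 2.6 -2.1 -5.2] M [-0.425 -0.229  0.041] op 12.0 30.0 tau6 0.035 25.1167
```

>>> move_arm:
  increments:
    - {"xyz": [0,0,0],"roll": 0,"grip": 18}
    - {"xyz": [0,0,0],"roll": 0,"grip": 22}
    - {"xyz": [0,0,0],"roll": 0,"grip": 35}
    - {"xyz": [0,0,0],"roll": 0,"grip": 35}
    - {"xyz": [0,0,0],"roll": 0,"grip": 35}

```text
time_s: 25.53
position: [0.6091, -0.0855, 0.0481]
tcp_rot: [[0.851, 0.525, -0.0], [0.525, -0.851, 0.0], [-0.0, -0.0, -1.0]]
force: [0.6, -0.6, -0.2]
opening: 0.322
grasp_force: 0.0
```

```bash
python3 -c "
from h import *
bar()"
```

```text
bar-tool rad [np.float64(-0.039), np.float64(0.044)] 31
xy [-15.3 -28.1] theta 0.932 F [-0.1  0.   0.3] M [-0.045  0.097  0.012] op 29.1 0.0 tau6 0.0 25.5833
```

>>> move_arm:
  increments:
    - {"xyz": [0,0,-4],"roll": 0,"grip": 35}
    - {"xyz": [0,0,-10],"roll": 0,"grip": 35}
    - {"xyz": [0,0,-20],"roll": 0,"grip": 35}
    - {"xyz": [-15,0,-25],"roll": 0,"grip": 35}
    - {"xyz": [-25,0,-20],"roll": 0,"grip": 35}

```text
time_s: 26.0
position: [0.5775, -0.1064, 0.1292]
tcp_rot: [[0.85, 0.527, 0.005], [0.527, -0.85, -0.001], [0.003, 0.003, -1.0]]
force: [0.8, -0.9, 0.7]
opening: 0.35
grasp_force: 0.0
```

>>> move_arm:
  increments:
    - {"xyz": [-20,0,-5],"roll": 0,"grip": 35}
    - {"xyz": [0,0,0],"roll": 0,"grip": 35}
    - {"xyz": [0,0,0],"roll": 0,"grip": 35}
    - {"xyz": [0,0,0],"roll": 0,"grip": 35}

```text
time_s: 26.33
position: [0.5589, -0.1171, 0.1324]
tcp_rot: [[0.851, 0.525, 0.001], [0.525, -0.851, -0.0], [0.001, 0.001, -1.0]]
force: [-0.0, 0.0, 0.5]
opening: 0.35
grasp_force: 0.0
```

```bash
python3 - <<'E'
from h import *
np.set_printoptions(precision=2,suppress=True)
rep()
p,d=bot.capture("wrist"); save("w8",p); X=cloud("wrist",d); G=fx(X); H,S,V=[c.astype(int) for c in cv2.split(cv2.cvtColor(p,cv2.COLOR_RGB2HSV))]
near=(d>0)&(abs(G[...,0])<75)&(abs(G[...,1])<95); z=X[...,2]
def rect(n,m):
    m=m&near
    q=cv2.minAreaRect(G[m].astype(np.float32)); print(n,m.sum(),np.round(q[0],1),np.round(q[1],1),round(q[2],1))
red=((H<8)|(H>172))&(S>140); blue=(abs(H-107)<15)&(S>110)
rect("knob",red&(z>.06)&(z<.07)&(G[...,0]<20)); rect("end",blue&(z>.024)&(G[...,1]<-50)&(G[...,0]<36))
rect("tube",(S<90)&(abs(z-.037)<.003)&(abs(G[...,0]-16)<20)&(abs(G[...,1])<75))
E
```

```text
xy [-62.65 -63.94] theta 0.932 F [-0.   0.   0.5] M [-0.1   0.13  0.06] op 30.5 0.0 tau6 -0.0 26.3333
knob 710 [-12.1 -29.9] [41.  12.1] 36.4
end 413 [ -6.9 -69. ] [77.3 13.2] 3.7
tube 4236 [17.7  0. ] [120.1  25.6] 90.0
```

View pics/w8.png

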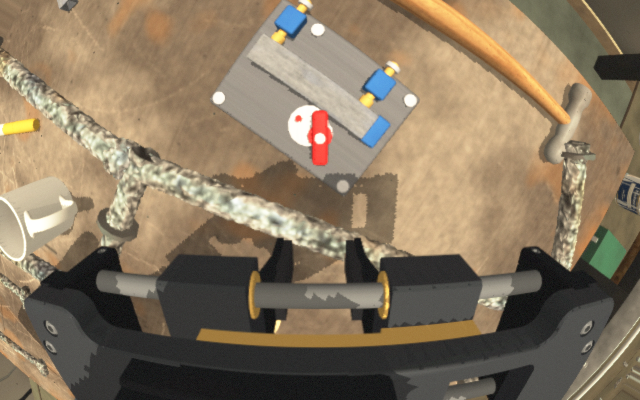

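The tube is clamped square (yaw 0.0°, y 0.0) against the screws and end stop, the knob has held at 0.935 rad, and the gripper is clear. Handing in.

```bash
python3 -c "
from rig import bot
print(bot.hand_in())"
```

```text
the job is handed in; nothing more can be done
None
```

The tube is clamped square against the screw stops and end stop at about 12 N, estimated from wrist torque and knob angle; the gripper is clear, the mug, tape and hammer were left alone, and the job was handed in at about 26 s.

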